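# Tap a jammed drying tray home

## Robot

A 6-joint arm with a two-finger parallel gripper is mounted at the origin on the work surface. World frame = base frame: x ahead of the robot, y to its left, z up, the work surface at z = 0. Lengths are in m, angles in rad, forces in N, time in s.
With the tool pointing down it reaches from about 0.375 to 0.9 m from the base axis. Payload 3.1 kg.
Tool frame: the origin (TCP) lies midway between the tips of the shut fingers; the grasp point (between the pads) lies 19 mm behind it; x points along the fingers, y is the direction in which the jaws open and shut, and the axes are right-handed (so a half turn about x gives the same grasp; the last joint's range is limited). The gripper opens to 87 mm and grips with 3 to 60 N. Pads are 19 mm wide; open, the fingers measure 117 mm over their backs; the gripper's body (75 mm by 190 mm) begins 51 mm behind the grasp point.
Start: joints at [-0.178, 0.527, 1.433, -0, 1.181, -0.178], TCP at [0.625, 0, 0.223] pointing down, gripper open.
Joint ranges: [-3.08, 3.08], [-0.75, 2.2], [0.22, 2.44], [-1.43, 4.57], [0, 2.65], [-2.85, 2.85]. Speed limits (rad/s): [2.79, 2.79, 3.14, 3.14, 3.14, 3.14].

## Interface

Orientations are given as a unit quaternion [x, y, z, w].
In Python, from rig import get_obs, imaging, robot gives the robot as it stands.
- The arm moves only by the shell command python3 -m inch 'ROWS' [FORCE]. ROWS is JSON, a list of rows, each a list of 3 entries, a list of its own where there are three numbers: the finger opening in mm, from 0 to 87, then the shift along the tool's x, y, z in mm, then the turn, a rotation vector about the tool's x, y, z in degrees. In form: [[grip, [dx, dy, dz], [wx, wy, wz]], ...]. A call has 1 to 12 rows; each row shifts and turns the pose as measured when the row begins, along the tool's axes as they then stand; what a row does not reach is not made up. A row lasts 1/8 s, in which the tool goes at most 62.5 mm and 10.7 degrees, less where a joint would pass 70% of its speed; a pose out of reach is approached as far as the arm can. A call with a gripper value outside its range is refused whole. The fingers move at their own pace and stop on an object; FORCE is the grip in N (left out, the last holds). Time passes only in rows, so rows that do not move let the fingers close. It gives the time, the measured TCP pose, the force and the opening at its end, in the units of the state.
- get_obs(): the state, without advancing time (a new reading comes with each control period).
- imaging.camera(name): name is "scene" or "side" or "wrist"; returns the picture (480x640x3 uint8, red, green, blue); there is no depth.
- imaging.camera_params(name): a dict with "camera_matrix" (3x3 intrinsics, pixels), "xyz" and "rotation" of the camera in the world. Camera axes: x right, y down, z forward; pixel columns grow to the right and rows downward; lengths in m; the calibration is good to about 2 mm. A picture is of the moment at which its call begins: read the wrist's pose just before it. camera_params takes no time and is no camera call; for the wrist camera it gives the pose at the moment of the call.
- robot.hand_in(): hands the job in, once; it reports no verdict.
Trained networks look in the newest picture that a camera, given by its name, has taken for a name from the list of things; names that differ only in an ending like _2 or _b are one class to them, and where a whole thing is asked for, a point or a joint stands for the part that bears it (a point fixed in the world has none). Each returns a list of dicts, best first, with "confidence" (0 to 1); they miss things now and then, are a little off and sometimes report something else, mostly with a low value. They report only what shows in the picture. A call takes as long as a camera call. They do not tell look-alikes from the thing itself.
- imaging.cut_out(camera, target): "pixels" (480x640 bool, what is visible of it) and "box" ([centre column, centre row, width, height] in pixels, round what is visible of it).
- imaging.tip_of(camera, target): "pixel" ([column, row] in pixels: a listed point, or the origin of a listed thing).
The state is a dict: "time": time; "q": joint angles; "joint_velocities": joint speeds; "joint_torque": joint torques, N m; "position": TCP position; "tool_rot": TCP orientation; "ft_force": force on the tool from outside, world axes, zero at the start; "moment": the same for the moment, N m; "grip_width": finger opening in m.
Only numpy, scipy, OpenCV 4.12 (cv2) and the standard library are available. Lean on these libraries where they do the work, as an engineer would, in place of code of your own. Each camera call takes 0.05 s, during which the arm holds its last target. There are 200 camera calls.

## Task

The white sample tray has jammed in the runners of its bench dock. Take the mallet and loosen the tray with light taps on alternating sides of its front rim, never hard, walking it in until both sides are fully home against the rear buffers. Touch the tray with the mallet only, leave the other things alone, and put the mallet back flat on its mat.

Things in the scene. Friction and masses are not known exactly. Their poses are not given: they have to be found in the camera images.
- dock: bench dock fixed to the table: aluminium base plate 200 x 260 x 8 mm with two upright steel runners (12 mm thick, inner faces 113 mm either side of the middle, tops 50 mm above the table) and a rear stop bar with two rubber buffers. Origin: centre of its underside. Its +x points the way the tray goes in (away from the robot), +y to the left, z up. The runners' front ends are at x = -100 mm
- tray: white slotted plastic tray, 170 mm deep (x), 210 mm wide (y), 40 mm high, underside 14 mm and rim 54 mm above the table. It slides only along the dock's x and skews a little; it starts 14 to 17 mm short of home on each side. Origin: 100 mm left of its middle, 105 mm behind its flat front face. More than 23 N from the mallet at any moment cracks the rim; pushing both sides or the middle needs over 24 N
- tray_left (a point): where to tap the left side: on the tray's front face, 80 mm left of its middle, 34 mm above the table; axes as the tray. About 14 N here moves the left side alone (dry friction). Skew binds: the force grows about 1.2 N per mm that this side gets ahead of its easy position; then move the other side. The tray is warped: the easy position is up to 2 mm off square and can only be felt
- tray_right (a point): the same on the right, 80 mm right of the tray's middle; about 14 N here moves the right side alone, and it binds in the same way
- home_left (a point): where tray_left is when the left side is home against its buffer (the tray's front face is then 5 mm in front of the runners' ends); fixed to the dock, axes as the dock. The rubber buffer stops the tray here: the force rises quickly with hardly any further motion
- home_right (a point): the same for the right side
- mallet_head (a point): centre of the mallet's black rubber head, a block 44 mm along the handle (x), 70 mm long (y) and 54 mm high (z), with a round grey striking tip 24 mm across and 7 mm long at the middle of each end: 84 mm over both tips. The mallet weighs about 0.3 kg and stands on the head's underside with the handle level. +x points from the handle to the head
- mallet_grip (a point): point on the mallet's wooden handle to grip, 43 mm from the head's centre along -x, at the same height (27 mm above what it stands on). The handle is a bar 22 mm wide and 26 mm high, from 22 to 152 mm behind the head's centre. Axes as mallet_head
- mat: thin grey mat fixed on the table, 200 (x) x 140 (y) x 3 mm, where the mallet lies at the start, to the left or right of the dock. Origin: centre of its underside
- bin: orange open bin, 150 x 110 x 60 mm, on the other side of the dock. Leave it alone. Origin: centre of its underside
- caster: trolley caster with red wheel, 95 mm tall, standing upside down on its plate. Leave it alone. Origin: centre of its underside
- jar: jar with steel cap, 70 mm wide and 90 mm tall. Leave it alone. Origin: centre of its underside
Things that resemble listed ones, but are neither listed nor needed, are in the scene too. Leave any green look-alike of the part that bears mallet_head alone.

How it is judged:
On the way, in this order (a step that is already met when the one before it is completed fails the run):
1. the mallet is held, its head's centre more than 60 mm above the table (height (world z) of mallet_head above 0.06 m and contact force between the fingers and mallet above 1 N), for 0.2 s.
2. both sides of the tray are home (within 2.5 mm) (x of tray_left in the frame of home_left above -0.0025 m and x of tray_right in the frame of home_right above -0.0025 m), for 0.2 s.
At the end, for the whole second after the job is handed in: both sides of the tray within 2.5 mm of home, and the mallet released and at rest, standing flat (within 0.15 rad) on its head on the mat, the head's centre over the mat (all of step 2 and x of mallet_head in the frame of mat between -0.1 and 0.1 m and y of mallet_head in the frame of mat between -0.07 and 0.07 m and z of mallet_head in the frame of mat below 0.036 m and angle between mallet_head's own z axis and vertical below 0.15 rad and linear speed of mallet below 0.02 m/s and contact force between mallet and mat above 0.5 N); the robot touches nothing.
It fails at once if the mallet presses or strikes the tray with more than 23 N (contact force between mallet and tray above 23 N).
It fails at once if the robot itself touches the tray (contact force between any of the arm, the fingers and tray above 0.5 N).
It fails at once if the bin, caster or jar is moved by more than 15 mm (distance of any of bin, caster, jar from where it was at the start of the episode above 0.015 m).
It also fails if it takes over 72 s, if anything falls off the work surface, if the arm or the gripper's body presses on something with over 40 N, if the wrist force passes 120 N, or if a joint passes its speed limit or range.

## Working session

There is one attempt and no reset: what is moved stays moved. The work goes in short steps, Python scripts to look and compute and a shell command to move; the robot and the scene stay as the last step left them, time stands still between calls to the robot, and variables do not carry over. Pictures are saved under pics/ and viewed, about 8 in all and at most 12, crops included, and the job is handed in when it is done.

```bash
ls; mkdir -p pics; cat > h.py <<'E'
import numpy as np, cv2
from rig import get_obs, imaging, robot
from scipy.spatial.transform import Rotation as R
def cam(n):
    p=imaging.camera_params(n); K=np.array(p["camera_matrix"]); t=np.array(p["xyz"]); r=np.array(p["rotation"])
    if r.size==4: r=R.from_quat(r).as_matrix()
    return K,t,r.reshape(3,3)
def ray(n,px,c=None):
    K,t,r=c or cam(n); d=r@np.linalg.inv(K)@np.array([px[0],px[1],1.]); return t,d/np.linalg.norm(d)
def atz(n,px,z,c=None):
    t,d=ray(n,px,c); return t+d*(z-t[2])/d[2]
def proj(n,P,c=None):
    K,t,r=c or cam(n); v=K@(r.T@(np.array(P)-t)); return v[:2]/v[2]
E
python3 - <<'E'
from h import *
o=get_obs(); print({k:np.round(v,3) for k,v in o.items()})
for n in ("scene","side"):
    im=imaging.camera(n); cv2.imwrite(f"pics/{n}0.png",im[:,:,::-1]); print(n,np.round(cam(n)[1],3))
    for t,z in (("mallet_head",.03),("mallet_grip",.03),("tray",.014),("tray_left",.034),("tray_right",.034),("home_left",.034),("home_right",.034),("dock",0),("mat",0),("bin",0),("caster",0),("jar",0)):
        for r in imaging.tip_of(n,t)[:3]:
            print(t,round(r["confidence"],2),np.round(r["pixel"]),np.round(atz(n,r["pixel"],z),4))
E
```

```text
pics
{'time': np.float64(0.0), 'q': array([-0.179,  0.528,  1.434, -0.   ,  1.181, -0.179]), 'joint_velocities': array([-0.001, -0.001, -0.   ,  0.   , -0.   ,  0.002]), 'joint_torque': array([-1.0000e-03, -4.4005e+01, -1.7659e+01,  6.3000e-02,  5.8000e-02,
       -0.0000e+00]), 'position': array([0.624, 0.   , 0.222]), 'tool_rot': array([ 0.5  ,  0.501, -0.5  ,  0.499]), 'ft_force': array([0.371, 0.287, 0.55 ]), 'moment': array([ 0.011, -0.038,  0.015]), 'grip_width': np.float64(0.087)}
scene [ 1.043 -0.418  1.039]
mallet_head 0.91 [487. 177.] [0.5388 0.5588 0.03  ]
mallet_head 0.65 [430. 214.] [0.5325 0.3499 0.03  ]
mallet_head 0.42 [324. 158.] [0.2121 0.2785 0.03  ]
mallet_grip 0.93 [419. 200.] [0.4828 0.3613 0.03  ]
mallet_grip 0.91 [478. 172.] [0.5128 0.5554 0.03  ]
tray 0.98 [378. 289.] [0.6049 0.1087 0.014 ]
tray_left 0.74 [340. 261.] [0.5011 0.0837 0.034 ]
tray_left 0.74 [290. 299.] [ 0.5089 -0.0684  0.034 ]
tray_right 0.72 [285. 296.] [ 0.4963 -0.0719  0.034 ]
home_left 0.64 [348. 262.] [0.5146 0.0946 0.034 ]
home_right 0.92 [290. 300.] [ 0.5098 -0.0693  0.034 ]
dock 0.39 [2
[... 483 characters left out ...]
499  0.5647 0.03  ]
mallet_grip 0.88 [197. 303.] [0.4831 0.3585 0.03  ]
mallet_grip 0.59 [302. 359.] [0.2327 0.3186 0.03  ]
tray 0.81 [261. 238.] [0.6289 0.0902 0.014 ]
tray_left 0.87 [298. 246.] [0.5119 0.0765 0.034 ]
tray_right 0.88 [352. 229.] [ 0.4886 -0.0754  0.034 ]
tray_right 0.17 [262. 238.] [0.5978 0.1103 0.034 ]
tray_right 0.17 [200. 300.] [0.4826 0.3513 0.034 ]
home_left 0.73 [295. 245.] [0.5233 0.0766 0.034 ]
dock 0.68 [294. 232.] [ 0.6208 -0.0063  0.    ]
mat 0.9 [203. 315.] [0.4796 0.3511 0.    ]
bin 0.21 [186. 294.] [0.5645 0.3373 0.    ]
caster 0.84 [357. 192.] [ 0.6847 -0.3098  0.    ]
caster 0.29 [295. 248.] [0.5582 0.0459 0.    ]
jar 0.63 [168. 274.] [0.6595 0.3245 0.    ]
```

View pics/scene0.png

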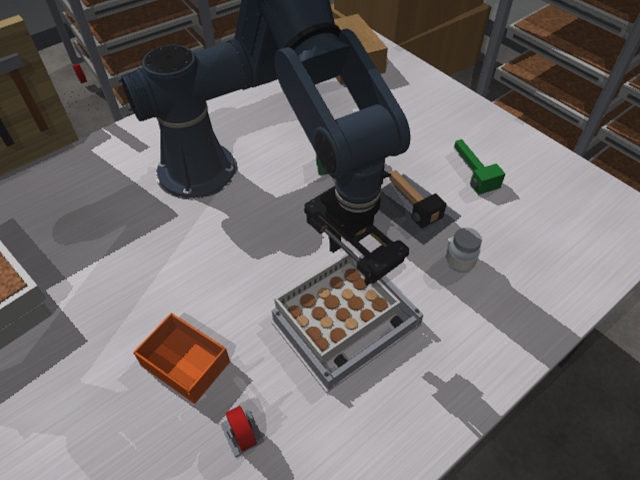

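View pics/side0.png

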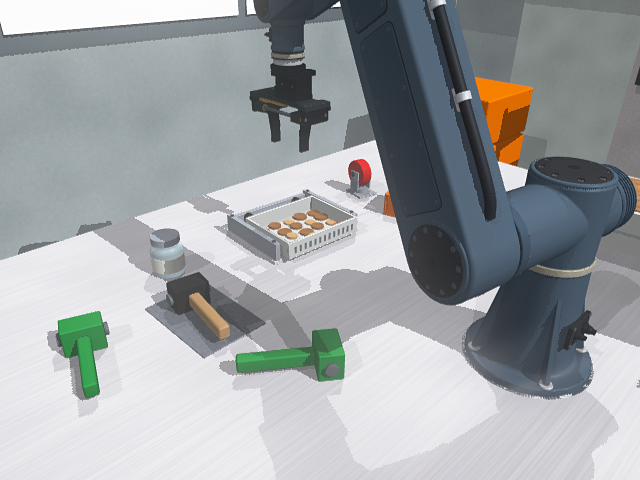

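The real mallet is the black-headed one with a wooden handle on the grey mat (scene 430,210; side 190,295). The ones it could be mistaken for are the green mallets at scene (487,177) and (322,160), seen from the side camera at (82,335) and (326,355). I'll take the black one and check it with a close wrist view.

```bash
python3 -m inch '[[87,[0,-14,-40],[0,0,0]],[87,[0,-14,-40],[0,0,0]],[87,[0,-14,-40],[0,0,0]],[87,[0,-14,-40],[0,0,0]],[87,[0,-14,-40],[0,0,0]],[87,[0,-14,-40],[0,0,0]],[87,[0,-14,-40],[0,0,0]],[87,[0,-14,-40],[0,0,0]],[87,[0,-14,-40],[0,0,0]]]'
python3 -m inch '[[87,[0,0,0],[-10,0,0]],[87,[0,0,0],[-10,0,0]],[87,[0,0,0],[-10,0,0]],[87,[0,0,0],[-10,0,0]],[87,[0,0,0],[-10,0,0]],[87,[0,0,0],[-10,0,0]],[87,[0,0,0],[-10,0,0]],[87,[0,0,0],[-7,0,0]],[87,[0,0,0],[0,0,0]]]'
cat > look.py <<'E'
from h import *
import sys
o=get_obs(); M=R.from_quat(o["tool_rot"]).as_matrix()
print("t",round(float(o["time"]),2),"pos",np.round(o["position"],4),"ytool",np.round(M[:,1],3),"xtool",np.round(M[:,0],3),"F",np.round(o["ft_force"],2),"w",round(float(o["grip_width"]),4))
E
cat > see.py <<'E'
from look import *
tag=sys.argv[1]
for n in ("scene","side","wrist"):
    c=cam(n); im=imaging.camera(n); cv2.imwrite(f"pics/{n}{tag}.png",im[:,:,::-1])
    for t,z in (("mallet_head",.03),("mallet_grip",.03),("mat",0),("tray_left",.034),("tray_right",.034),("home_left",.034),("home_right",.034),("dock",0)):
        for r in imaging.tip_of(n,t)[:2]:
            print(n,t,round(r["confidence"],2),np.round(r["pixel"],1),np.round(atz(n,r["pixel"],z,c),4))
E
python3 see.py 1
```

```text
time: 2.42
position: [0.4994, 0.3678, 0.2227]
tool_rot: [0.503, 0.497, -0.501, 0.499]
ft_force: [1.7, -0.1, 0.9]
grip_width: 0.0872
time: 3.55
position: [0.4969, 0.3724, 0.2227]
tool_rot: [0.065, 0.702, -0.064, 0.706]
ft_force: [-0.3, -0.2, -1.2]
grip_width: 0.087
t 3.55 pos [0.4969 0.3724 0.2227] ytool [0.183 0.983 0.002] xtool [ 0.005  0.001 -1.   ] F [-0.25 -0.17 -1.25] w 0.087
scene mallet_head 0.75 [327.2 160. ] [0.2231 0.2788 0.03  ]
scene mallet_head 0.74 [380.3 291.6] [0.6196 0.0985 0.03  ]
scene mallet_grip 0.77 [338.2 157. ] [0.2332 0.3092 0.03  ]
scene mallet_grip 0.68 [417.8 200.1] [0.4812 0.36   0.03  ]
scene mat 0.84 [411.7 208.1] [0.474 0.351 0.   ]
scene tray_left 0.61 [340.1 259.5] [0.4985 0.0859 0.034 ]
scene tray_right 0.58 [284.1 294.8] [ 0.4925 -0.0712  0.034 ]
scene tray_right 0.35 [289.  301.6] [ 0.5132 -0.0736  0.034 ]
scene home_left 0.63 [344.7 264.3] [0.5155 0.0851 0.034 ]
scene home_right 0.66 [287.5 301.8] [ 0.5115 -0.0764  0.034 ]
scene home_right 0.57 [430.1 212.4] [0.5315 0.3504 0.034 ]
scene dock 0.87 [344.3 323.8] [ 0.6174 -0.0039  0.    ]
side malle
[... 270 characters left out ...]
    ]
side tray_right 0.96 [347.5 229.2] [ 0.4945 -0.0667  0.034 ]
side tray_right 0.65 [295.5 245.5] [0.5192 0.0776 0.034 ]
side home_left 0.88 [297.6 244. ] [0.5212 0.0694 0.034 ]
side home_right 0.93 [347.4 224.4] [ 0.5121 -0.085   0.034 ]
side dock 0.67 [295.9 232.6] [ 0.6135 -0.0072  0.    ]
wrist mallet_head 0.93 [535.  224.2] [0.5425 0.5524 0.03  ]
wrist mallet_head 0.55 [301.9 244.5] [0.5238 0.3515 0.03  ]
wrist mallet_grip 0.79 [547.  174.8] [0.5016 0.5643 0.03  ]
wrist mallet_grip 0.69 [300.7 193.6] [0.4798 0.3591 0.03  ]
wrist mat 0.68 [293.5 183.7] [0.4743 0.3523 0.    ]
wrist home_left 0.58 [  9.  295.8] [0.522  0.0862 0.034 ]
wrist dock 0.59 [294.5 183.5] [0.4743 0.3532 0.    ]
```

View pics/wrist1.png

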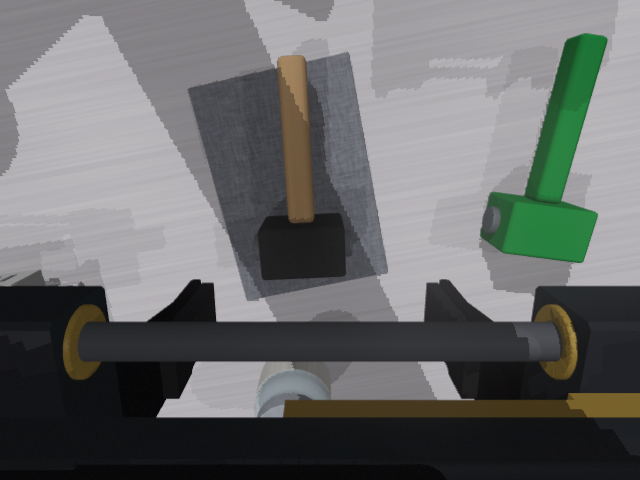

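```bash
python3 - <<'E'
from h import *
c=cam("wrist")
im=cv2.imread("pics/wrist1.png")
hsv=cv2.cvtColor(im,cv2.COLOR_BGR2HSV)
for r in imaging.cut_out("wrist","mallet_head")[:3]+imaging.cut_out("wrist","mat")[:2]: print(r["confidence"],np.round(r["box"]))
# handle: brown pixels near handle
m=cv2.inRange(hsv,(5,60,60),(25,255,255)); m[:, :240]=0; m[:,360:]=0; m[:80]=0; m[320:]=0
n,l,s,ce=cv2.connectedComponentsWithStats(m); i=1+np.argmax(s[1:,4]); print(s[i])
ys,xs=np.where(l==i); P=np.array([atz("wrist",p,.043,c)[:2] for p in zip(xs[::5],ys[::5])])
rect=cv2.minAreaRect((P*1000).astype(np.float32)); print(rect); print(cv2.boxPoints(rect))
E
```

```text
0.79 [541. 149. 129. 235.]
0.64 [302. 165.  97. 224.]
0.9 [288. 177. 201. 248.]
[ 278   80   36  143 3954]
((446.0013427734375, 363.2883605957031), (21.922164916992188, 111.02157592773438), 82.45348358154297)
[[389.53183 359.7125 ]
 [499.59177 345.13193]
 [502.47086 366.86423]
 [392.41092 381.4448 ]]
```

The close wrist view shows the black-headed mallet on the mat, head at about (302,245) and handle from (292,60) to (300,218). The green look-alike is at (545,225). The mallet's yaw is about -7.5° and the grip point is (0.480, 0.359).

```bash
python3 -m inch '[[87,[0,-16,-14],[-3,0,0]],[87,[40,0,0],[0,0,0]],[87,[40,0,0],[0,0,0]],[87,[40,0,0],[0,0,0]],[87,[0,0,0],[0,0,0]]]'; python3 look.py
```

```text
time: 5.62
position: [0.4827, 0.3601, 0.1017]
tool_rot: [0.047, 0.702, -0.044, 0.709]
ft_force: [0.1, -0.2, -0.0]
grip_width: 0.0871
t 5.62 pos [0.4827 0.3601 0.1017] ytool [0.128 0.992 0.005] xtool [ 0.01   0.004 -1.   ] F [ 0.07 -0.25 -0.02] w 0.0871
```

```bash
python3 -m inch '[[87,[30,-1,-3],[0,0.6,0]],[87,[30,0,0],[0,0,0]],[87,[24,0,0],[0,0,0]],[87,[4,0,0],[0,0,0]],[87,[0,0,0],[0,0,0]]]'; python3 look.py
```

```text
time: 6.25
position: [0.4877, 0.364, 0.0207]
tool_rot: [0.05, 0.701, -0.04, 0.711]
ft_force: [-0.7, -0.4, -0.6]
grip_width: 0.0872
t 6.25 pos [0.4877 0.364  0.0207] ytool [0.127 0.992 0.014] xtool [ 0.015  0.013 -1.   ] F [-0.71 -0.44 -0.61] w 0.0872
```

```bash
python3 -m inch '[[87,[0,-6,-7],[0,0.8,-0.8]],[87,[0,0,0],[0,0,0]]]'; python3 look.py;  python3 -m inch '[[87,[8,0,0],[0,0,0]],[87,[0,0,0],[0,0,0]]]'; python3 look.py
```

```text
time: 6.5
position: [0.4808, 0.3594, 0.0232]
tool_rot: [0.046, 0.705, -0.045, 0.706]
ft_force: [1.0, 0.7, 0.5]
grip_width: 0.0872
t 6.5 pos [0.4808 0.3594 0.0232] ytool [0.127 0.992 0.002] xtool [ 0.002  0.001 -1.   ] F [1.03 0.7  0.49] w 0.0872
time: 6.75
position: [0.4813, 0.3597, 0.0157]
tool_rot: [0.046, 0.705, -0.044, 0.707]
ft_force: [0.3, -0.4, -0.1]
grip_width: 0.0875
t 6.75 pos [0.4813 0.3597 0.0157] ytool [0.127 0.992 0.003] xtool [ 0.003  0.002 -1.   ] F [ 0.33 -0.4  -0.06] w 0.0875
```

```bash
python3 -m inch '[[87,[3,-1,-1],[0,0,0]],[10,[0,0,0],[0,0,0]],[10,[0,0,0],[0,0,0]],[10,[0,0,0],[0,0,0]],[10,[0,0,0],[0,0,0]],[10,[0,0,0],[0,0,0]],[10,[0,0,0],[0,0,0]]]' 60; python3 look.py;  python3 -m inch '[[10,[-20,0,0],[0,0,0]],[10,[-30,0,0],[0,0,0]],[10,[-30,0,0],[0,0,0]],[10,[0,0,0],[0,0,0]],[10,[0,0,0],[0,0,0]]]'; python3 look.py
```

```text
time: 7.62
position: [0.4802, 0.3588, 0.0122]
tool_rot: [0.046, 0.705, -0.044, 0.707]
ft_force: [-0.2, 0.1, -0.7]
grip_width: 0.0348
t 7.62 pos [0.4802 0.3588 0.0122] ytool [0.127 0.992 0.003] xtool [ 0.003  0.002 -1.   ] F [-0.23  0.15 -0.65] w 0.0348
time: 8.25
position: [0.4783, 0.3579, 0.0959]
tool_rot: [0.045, 0.706, -0.045, 0.706]
ft_force: [-0.4, -0.4, -4.2]
grip_width: 0.0195
t 8.25 pos [0.4783 0.3579 0.0959] ytool [0.127 0.992 0.001] xtool [ 0.     0.001 -1.   ] F [-0.41 -0.36 -4.24] w 0.0195
```

```bash
python3 -m inch '[[10,[-20,0,0],[0,0,0]],[10,[0,0,0],[0,0,0]]]'; python3 look.py; python3 see.py 2 | grep -E "mallet|tray|home|dock"; python3 - <<'E'
import cv2,numpy as np
a=cv2.imread("pics/wrist2.png");b=cv2.imread("pics/side2.png")[180:420,60:380]
b=cv2.resize(b,(640,480));cv2.imwrite("pics/c2.png",cv2.resize(np.hstack([a,b]),(800,300)))
E
```

```text
time: 8.5
position: [0.4766, 0.357, 0.1136]
tool_rot: [0.045, 0.707, -0.046, 0.704]
ft_force: [0.0, -1.0, -2.5]
grip_width: 0.0197
t 8.5 pos [0.4766 0.357  0.1136] ytool [ 0.127  0.992 -0.002] xtool [-0.004 -0.001 -1.   ] F [ 0.02 -1.04 -2.54] w 0.0197
scene mallet_head 0.73 [325.7 157.3] [0.2124 0.2825 0.03  ]
scene mallet_head 0.7 [487.4 176.5] [0.5393 0.5599 0.03  ]
scene mallet_grip 0.69 [420.8 180.5] [0.438  0.4159 0.03  ]
scene mallet_grip 0.64 [478.3 168.6] [0.5048 0.5645 0.03  ]
scene tray_left 0.66 [338.4 262.8] [0.5031 0.0768 0.034 ]
scene tray_right 0.75 [282.9 296.9] [ 0.4951 -0.0765  0.034 ]
scene tray_right 0.58 [418.4 179.1] [0.4328 0.4115 0.034 ]
scene home_right 0.65 [289.7 301.7] [ 0.5144 -0.0726  0.034 ]
scene home_right 0.45 [186.8 363.4] [ 0.4971 -0.3199  0.034 ]
scene dock 0.84 [342.8 325.3] [ 0.6181 -0.0089  0.    ]
scene dock 0.71 [244.9 432.1] [ 0.6731 -0.305   0.    ]
side mallet_head 0.8 [185.6 265.4] [0.6181 0.3013 0.03  ]
side mallet_head 0.71 [ 85.9 335.6] [0.5319 0.5517 0.03  ]
side mallet_grip 0.97 [ 85.4 349.5] [0.4967 0.5674 0.03  ]
side mallet_grip 0.88 [301.5 356.8] [0.2365 0.3158 0.03  ]
side tray_left 0.57 [294.8 246.2] [0.5178 0.0809 0.034 ]
side tray_right 0.56 [352.  227.4] [ 0.4936 -0.0815  0.034 ]
side home_left 0.63 [293.9 246.3] [0.5189 0.0827 0.034 ]
side home_right 0.81 [345.6 226.8] [ 0.5062 -0.0725  0.034 ]
wrist mallet_head 0.77 [321.3 381. ] [0.5669 0.3455 0.03  ]
wrist mallet_grip 0.72 [321.2 298.1] [0.5085 0.3529 0.03  ]
wrist tray_left 0.69 [322.4 383.2] [0.566  0.3464 0.034 ]
wrist home_right 0.67 [321.  380.4] [0.5638 0.3457 0.034 ]
```

View pics/c2.png

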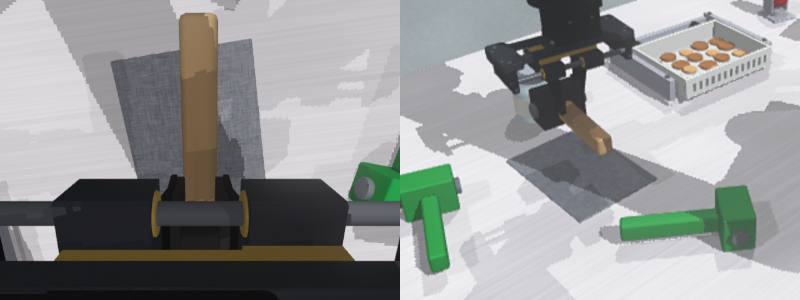

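The mallet is held: in the wrist view the handle runs straight out at (198,20)-(200,200), level and in line with the tool. Next I'll carry it in front of the dock and turn it to the striking yaw.

```bash
python3 -m inch '[[10,[0,-40,-1],[0,0,0]],[10,[0,-40,-1],[0,0,0]],[10,[0,-40,-1],[0,0,0]],[10,[0,-40,-1],[0,0,0]],[10,[0,-40,-1],[0,0,0]],[10,[0,-37,-2],[0,0,0]],[10,[0,0,0],[0,0,0]]]'; python3 -m inch '[[10,[0,0,0],[10.5,0,0]],[10,[0,0,0],[10.5,0,0]],[10,[0,0,0],[10.5,0,0]],[10,[0,0,0],[10.5,0,0]],[10,[0,0,0],[10.5,0,0]],[10,[0,0,0],[10.5,0,0]],[10,[0,0,0],[10.5,0,0]],[10,[0,0,0],[10.5,0,0]],[10,[0,0,0],[0,0,0]]]'; python3 look.py; python3 see.py 3 | grep -E "mallet_head|tray|home|dock"; python3 -c "
from h import *
print(cam('wrist'))"
```

```text
time: 10.72
position: [0.4415, 0.1174, 0.1152]
tool_rot: [0.044, 0.705, -0.044, 0.707]
ft_force: [-1.0, 0.0, -3.5]
grip_width: 0.0196
time: 11.85
position: [0.448, 0.1245, 0.1176]
tool_rot: [0.518, 0.484, -0.508, 0.489]
ft_force: [0.2, -0.4, -2.3]
grip_width: 0.0196
t 11.85 pos [0.448  0.1245 0.1176] ytool [ 0.999 -0.053  0.015] xtool [ 0.015  0.003 -1.   ] F [ 0.23 -0.36 -2.31] w 0.0196
scene mallet_head 0.8 [321.4 230.7] [0.4024 0.1097 0.03  ]
scene mallet_head 0.76 [485.8 178.6] [0.5416 0.5507 0.03  ]
scene tray_left 0.61 [338.6 263.1] [0.504  0.0766 0.034 ]
scene tray_right 0.87 [284.6 296.4] [ 0.4965 -0.0729  0.034 ]
scene home_left 0.55 [346.3 262.2] [0.5134 0.0918 0.034 ]
scene dock 0.89 [346.8 324.8] [ 0.6227 -0.0014  0.    ]
side mallet_head 0.88 [ 85.5 334.4] [0.5356 0.5508 0.03  ]
side mallet_head 0.75 [323.1 351.7] [0.2213 0.2809 0.03  ]
side tray_left 0.57 [297.  250.2] [0.5009 0.0893 0.034 ]
side tray_right 0.73 [349.7 227.5] [ 0.497  -0.0771  0.034 ]
side home_left 0.66 [294.5 245.1] [0.5221 0.078  0.034 ]
side home_left 0.53 [292.7 234.2] [0.5642 0.0463 0.034 ]
side home_right 0.74 [344.4 224.7] [ 0.5159 -0.0784  0.034 ]
side dock 0.57 [290.6 232.5] [0.6228 0.0022 0.    ]
wrist mallet_head 0.72 [320.4 381.5] [0.4437 0.0287 0.03  ]
wrist home_right 0.2 [569.8 261. ] [0.6013 0.1057 0.034 ]
wrist dock 0.73 [558.  381.8] [ 0.623  -0.0031  0.    ]
(array([[423.09562914,   0.        , 319.67620098],
       [  0.        , 423.09562914, 239.65145341],
       [  0.        ,   0.        ,   1.        ]]), array([0.44914612, 0.19449773, 0.27953783]), array([[ 0.99838566, -0.05676977, -0.00180645],
       [-0.05528192, -0.96393571, -0.2603303 ],
       [ 0.01303759,  0.2600099 , -0.96551793]]))
```

View pics/side3.png

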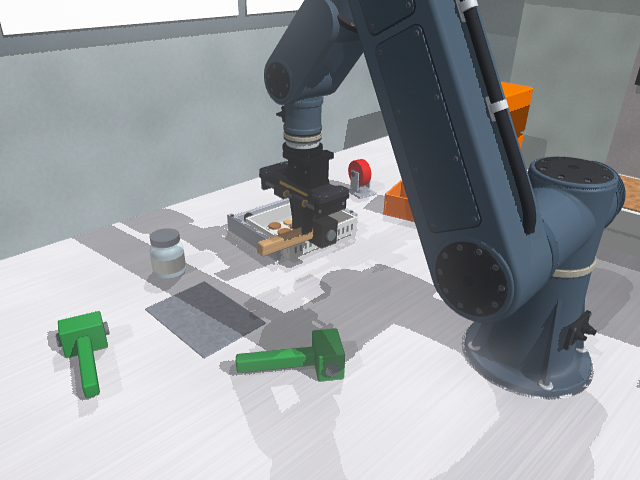

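The mallet is level in the gripper, head at about (325,230), in front of the tray. Next I'll measure the dock's yaw from an enlarged scene crop.

```bash
python3 -c "
import cv2
a=cv2.imread('pics/scene3.png')[240:390,255:435]
cv2.imwrite('pics/c3.png',cv2.resize(a,(720,600),interpolation=cv2.INTER_CUBIC))"
```

```text
(no output)
```

View pics/c3.png

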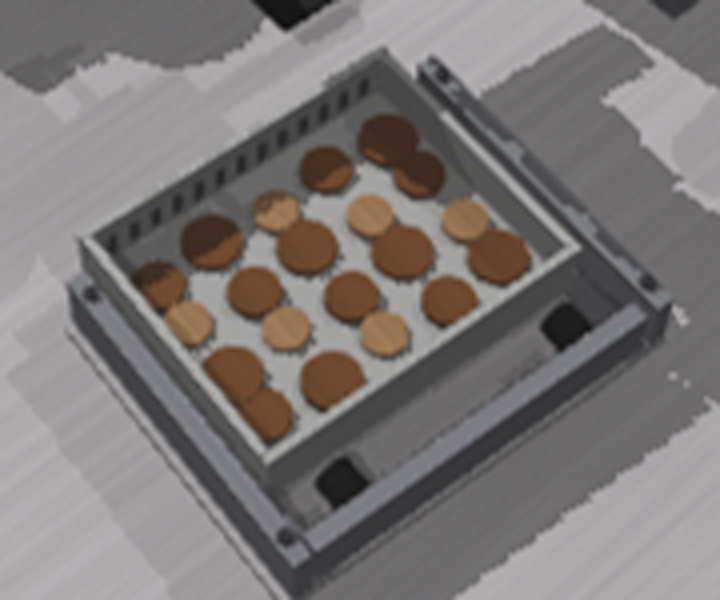

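```bash
python3 -c "
from h import *
f=lambda u,v,z: atz('scene',(255+u/4,240+v/4),z)[:2]
T={k:f(*p,.054) for k,p in dict(FL=(385,50),FR=(82,238),RR=(268,462),RL=(580,245)).items()}
D={k:f(*p,.05) for k,p in dict(dFL=(437,57),dFR=(72,288),dRR=(298,568),dRL=(668,298)).items()}
for d in (T,D):
  for k,v in d.items(): print(k,np.round(v,4))
a=lambda v: np.round(np.degrees(np.arctan2(v[1],v[0])),2)
print(a(T['RR']-T['FR']),a(T['RL']-T['FL']),a(T['FL']-T['FR'])-90,a(D['dRR']-D['dFR']),a(D['dRL']-D['dFL']),a(D['dFL']-D['dFR'])-90,a(D['dRL']-D['dRR'])-90)
print(np.linalg.norm(T['RR']-T['FR']),np.linalg.norm(T['FL']-T['FR']),np.linalg.norm(D['dRR']-D['dFR']),np.linalg.norm(D['dFL']-D['dFR']))
"
```

```text
FL [0.5106 0.1084]
FR [ 0.5011 -0.0994]
RR [ 0.665  -0.1066]
RL [0.6742 0.1015]
dFL [0.5312 0.1299]
dFR [ 0.5204 -0.1207]
dRR [ 0.7157 -0.1299]
dRL [0.7254 0.116 ]
-2.5 -2.38 -2.6099999999999994 -2.69 -4.09 -2.4599999999999937 -2.269999999999996
0.1640557955037423 0.20796767137468933 0.19548792819559416 0.25082166940342365
```

```bash
cat > tri.py <<'E'
from h import *
def tri(*obs):
    A=np.zeros((3,3));b=np.zeros(3)
    for t,d in obs:
        P=np.eye(3)-np.outer(d,d);A+=P;b+=P@t
    x=np.linalg.solve(A,b); return x,[np.linalg.norm((np.eye(3)-np.outer(d,d))@(x-t)) for t,d in obs]
E
python3 -c "
from tri import *
print(tri(ray('scene',(321.4,230.7)),ray('wrist',(320.4,381.5))))
im=cv2.imread('pics/scene3.png');print([ (n,r['confidence'],np.round(r['box'])) for n in ('scene','side','wrist') for r in imaging.cut_out(n,'mallet_head')[:3]])
a=cv2.resize(cv2.imread('pics/side3.png')[190:270,240:347],(535,400));cv2.imwrite('pics/c4.png',a)
"
```

```text
(array([0.44538725, 0.07408545, 0.09809652]), [np.float64(0.00022678058836512539), np.float64(0.00022678058836520448)])
[('scene', 0.86, array([325., 226.,  36.,  37.])), ('scene', 0.77, array([481., 167.,  50.,  57.])), ('scene', 0.61, array([350., 152.,  63.,  21.])), ('side', 0.62, array([297., 238.,  83.,  43.])), ('side', 0.61, array([291., 353., 111.,  51.])), ('wrist', 0.73, array([319., 210.,  64., 378.])), ('wrist', 0.42, array([524., 314., 232., 205.]))]
```

View pics/c4.png

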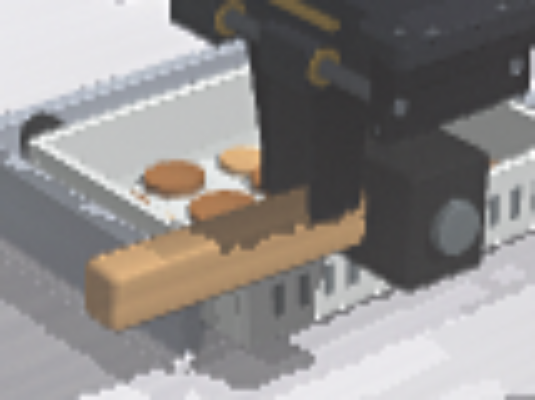

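The grip is shallow: the fingers hold only the top of the handle at (335,210), because the jaws were still closing when I lifted. I'll set the mallet down on the free table in front of the dock and re-grip it deeper.

```bash
python3 -m inch '[[10,[0,-28,0],[0,0,-0.8]],[10,[30,0,0],[0,0,0]],[10,[27,0,0],[0,0,0]],[10,[0,0,0],[0,0,0]]]'; python3 look.py; python3 -m inch '[[10,[4,0,0],[0,0,0]],[10,[0,0,0],[0,0,0]]]'; python3 -m inch '[[10,[4,0,0],[0,0,0]],[10,[0,0,0],[0,0,0]]]';
```

```text
time: 13.85
position: [0.4208, 0.1255, 0.0598]
tool_rot: [0.516, 0.486, -0.512, 0.486]
ft_force: [0.1, 0.6, -2.5]
grip_width: 0.02
t 13.85 pos [0.4208 0.1255 0.0598] ytool [ 0.998 -0.055  0.004] xtool [ 0.004  0.004 -1.   ] F [ 0.12  0.63 -2.45] w 0.02
time: 14.1
position: [0.4221, 0.1256, 0.0567]
tool_rot: [0.516, 0.485, -0.511, 0.487]
ft_force: [-0.3, 0.3, -2.4]
grip_width: 0.0199
time: 14.35
position: [0.4231, 0.1256, 0.0536]
tool_rot: [0.517, 0.485, -0.51, 0.487]
ft_force: [0.2, -0.2, -2.8]
grip_width: 0.0194
```

```bash
for i in 1 2; do python3 -m inch '[[10,[4,-1,0],[0,0,0]],[10,[0,0,0],[0,0,0]]]' | grep -E "pos|ft"; done; python3 -m inch '[[10,[3,-1,0],[0,0,0]],[10,[0,0,0],[0,0,0]]]'| grep -E "pos|ft"; python3 -m inch '[[10,[3,0,0],[0,0,0]],[10,[0,0,0],[0,0,0]]]'| grep -E "pos|ft"
```

```text
position: [0.4223, 0.1257, 0.0496]
ft_force: [-0.8, 0.3, -2.4]
position: [0.4212, 0.1258, 0.0453]
ft_force: [-0.3, 0.3, -2.8]
position: [0.4201, 0.1259, 0.042]
ft_force: [0.1, 0.6, -2.2]
position: [0.4204, 0.1259, 0.0389]
ft_force: [0.3, -0.3, -2.6]
```

```bash
for i in 1; do python3 -m inch '[[10,[3,0,0],[0,0,0]],[10,[0,0,0],[0,0,0]]]' | grep -E "pos|ft"; done; python3 -m inch '[[10,[2,0,0],[0,0,0]],[10,[0,0,0],[0,0,0]]]'| grep -E "pos|ft"; python3 -m inch '[[10,[2,0,0],[0,0,0]],[10,[0,0,0],[0,0,0]]]'| grep -E "pos|ft"
```

```text
position: [0.4207, 0.1269, 0.0371]
ft_force: [-1.2, -1.7, 0.9]
position: [0.4208, 0.1277, 0.0367]
ft_force: [0.1, -0.9, 1.8]
position: [0.4208, 0.1283, 0.0364]
ft_force: [-0.3, -3.2, 3.0]
```

```bash
python3 -m inch '[[50,[0,0,0],[0,0,0]],[50,[0,0,0],[0,0,0]],[50,[0,0,0],[0,0,0]],[50,[0,0,0],[0,0,0]],[50,[-4,0,0],[0,0,0]],[50,[0,0,0],[0,0,0]]]'; python3 see.py 5 | grep -E "mallet"; python3 look.py; python3 -c "
import cv2
a=cv2.resize(cv2.imread('pics/side5.png')[190:280,240:360],(480,360));cv2.imwrite('pics/c5.png',cv2.hconcat([a,cv2.resize(cv2.imread('pics/wrist5.png'),(320,360))]))"
```

```text
time: 16.85
position: [0.4215, 0.1282, 0.0401]
tool_rot: [0.52, 0.483, -0.508, 0.487]
ft_force: [-0.6, 0.7, 0.8]
grip_width: 0.0496
scene mallet_head 0.81 [317.9 244.3] [0.4291 0.0769 0.03  ]
scene mallet_head 0.55 [485.9 178.5] [0.5415 0.5512 0.03  ]
scene mallet_grip 0.83 [478.9 168.7] [0.506  0.5654 0.03  ]
scene mallet_grip 0.69 [340.8 157. ] [0.2377 0.3146 0.03  ]
side mallet_head 0.83 [ 82.8 334.6] [0.5383 0.5545 0.03  ]
side mallet_head 0.68 [326.  266.7] [0.4118 0.0866 0.03  ]
side mallet_grip 0.85 [309.4 271.8] [0.4209 0.1263 0.03  ]
side mallet_grip 0.84 [ 85.4 349.9] [0.4957 0.5678 0.03  ]
wrist mallet_head 0.67 [319.5 388.5] [0.4187 0.0812 0.03  ]
wrist mallet_grip 0.62 [320.5 299.4] [0.4217 0.1256 0.03  ]
t 18.2 pos [0.4214 0.1282 0.0399] ytool [ 0.998 -0.058  0.015] xtool [ 0.016  0.007 -1.   ] F [ 0.62 -0.8  -0.04] w 0.05
```

View pics/c5.png

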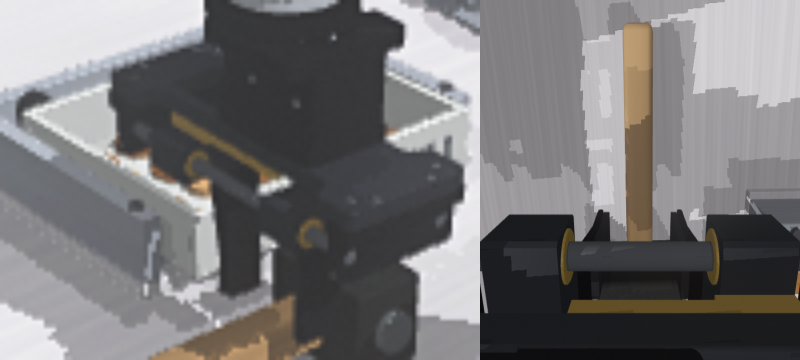

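It stands upright on the table, with the handle centred between the open jaws. I'll go down over it, close fully, and only then lift.

```bash
python3 -m inch '[[50,[14,0,2],[0,-0.4,-0.9]],[50,[12,0,0],[0,0,0]],[50,[3,0,0],[0,0,0]],[50,[0,0,0],[0,0,0]]]'; python3 look.py
```

```text
time: 18.7
position: [0.4213, 0.1261, 0.0081]
tool_rot: [-0.514, -0.486, 0.515, -0.485]
ft_force: [0.1, 0.4, 0.5]
grip_width: 0.0499
t 18.7 pos [0.4213 0.1261 0.0081] ytool [ 0.998 -0.058 -0.003] xtool [-0.003  0.001 -1.   ] F [0.14 0.42 0.55] w 0.0499
```

```bash
python3 -m inch '[[10,[0,0,0],[0,0,0]],[10,[0,0,0],[0,0,0]],[10,[0,0,0],[0,0,0]],[10,[0,0,0],[0,0,0]],[10,[0,0,0],[0,0,0]],[10,[0,0,0],[0,0,0]]]' 60 | grep -E "grip|pos"; python3 -m inch '[[10,[-7,0,0],[0,0,0]],[10,[0,15,0],[0,0,0]],[10,[0,0,0],[0,0,0]]]'; python3 look.py
```

```text
position: [0.4214, 0.1261, 0.0085]
grip_width: 0.0216
time: 19.82
position: [0.4381, 0.1253, 0.0159]
tool_rot: [0.514, 0.486, -0.514, 0.485]
ft_force: [0.1, -0.2, -1.8]
grip_width: 0.0214
t 19.82 pos [0.4381 0.1253 0.0159] ytool [ 0.998 -0.058 -0.001] xtool [-0.001  0.001 -1.   ] F [ 0.08 -0.16 -1.78] w 0.0214
```

```bash
python3 -m inch '[[10,[0,15,-2],[0,0,0]],[10,[0,6,0],[0,0,0]],[10,[0,0,0],[0,0,0]]]' | grep -E "pos|ft"; for i in 1 2 3; do python3 -m inch '[[10,[0,2,0],[0,0,0]]]' | grep -E "pos|ft"; done
```

```text
position: [0.4587, 0.1259, 0.0156]
ft_force: [0.6, 0.3, -3.4]
position: [0.4596, 0.1258, 0.0154]
ft_force: [-0.3, -0.6, -2.7]
position: [0.461, 0.1256, 0.0153]
ft_force: [0.5, 0.1, -3.1]
position: [0.4627, 0.1255, 0.0153]
ft_force: [-0.4, 0.0, -2.6]
```

```bash
for i in 1 2 3 4; do python3 -m inch '[[10,[0,2,0],[0,0,0]]]' | grep -E "pos|ft" | tr '\n' ' '; echo; done
```

```text
position: [0.4647, 0.1254, 0.0153] ft_force: [-0.1, 0.2, -2.4] 
position: [0.4659, 0.1253, 0.0152] ft_force: [-2.3, 0.7, -2.1] 
position: [0.4659, 0.1253, 0.015] ft_force: [-4.0, 1.0, -1.9] 
position: [0.4658, 0.1253, 0.0148] ft_force: [-3.7, 1.3, -0.3]
```

Contact is at TCP x≈0.4657. The arm's stiffness is about 2 N per mm commanded, so I'll raise the push in small increments.

```bash
python3 -m inch '[[10,[0,4,0],[0,0,0]]]' | grep -E "pos|ft" | tr '\n' ' '; echo;  python3 -m inch '[[10,[0,6,0],[0,0,0]]]' | grep -E "pos|ft" | tr '\n' ' '; echo;python3 -m inch '[[10,[0,7,0],[0,0,0]]]' | grep -E "pos|ft" | tr '\n' ' '
```

```text
position: [0.4658, 0.1253, 0.0143] ft_force: [-9.0, 2.2, 0.4] 
position: [0.4656, 0.1252, 0.0136] ft_force: [-11.5, 1.9, 1.6] 
position: [0.4653, 0.1252, 0.0128] ft_force: [-11.8, 1.5, 0.7]
```

```bash
python3 look.py; python3 -m inch '[[10,[-1,8,0],[0,0,0]]]' | grep -E "pos|ft" | tr '\n' ' '; echo;  python3 -m inch '[[10,[-1,9,0],[0,0,0]]]' | grep -E "pos|ft" | tr '\n' ' '; echo; python3 look.py
```

```text
t 21.45 pos [0.4653 0.1252 0.0128] ytool [ 0.996 -0.063 -0.055] xtool [-0.055  0.002 -0.999] F [-11.82   1.5    0.7 ] w 0.0213
position: [0.465, 0.1251, 0.0126] ft_force: [-12.5, 1.7, 1.4] 
position: [0.4647, 0.1251, 0.0124] ft_force: [-14.3, 2.6, 1.9] 
t 21.7 pos [0.4647 0.1251 0.0124] ytool [ 0.993 -0.068 -0.092] xtool [-0.092  0.003 -0.996] F [-14.3    2.62   1.86] w 0.0215
```

```bash
python3 -m inch '[[10,[-2,-5,0],[0,0,5]],[10,[0,0,0],[0,0,0]]]' | grep -E "pos|ft" | tr '\n' ' '; python3 look.py
```

```text
position: [0.4603, 0.1253, 0.0145] ft_force: [0.2, 0.2, -2.4] t 21.95 pos [0.4603 0.1253 0.0145] ytool [ 0.998 -0.067 -0.002] xtool [-0.002 -0.003 -1.   ] F [ 0.18  0.15 -2.38] w 0.0212
```

```bash
python3 -m inch '[[10,[0,3,0],[-1.2,0,0]],[10,[0,2,0],[0,0,0]],[10,[0,2,0],[0,0,0]]]' | grep -E "pos|ft" | tr '\n' ' ';echo; python3 -m inch '[[10,[0,5,0],[0,0,0.8]]]' | grep -E "pos|ft" | tr '\n' ' ';echo; python3 -m inch '[[10,[0,6,0],[0,0,1.2]]]' | grep -E "pos|ft" | tr '\n' ' ';python3 look.py;  python3 -m inch '[[10,[0,7,0],[0,0,1.5]]]' | grep -E "pos|ft" | tr '\n' ' ';python3 look.py
```

```text
position: [0.4664, 0.1251, 0.0141] ft_force: [-5.7, 0.6, -0.5] 
position: [0.4667, 0.1251, 0.0134] ft_force: [-9.6, 1.9, -0.4] 
position: [0.4669, 0.1251, 0.0125] ft_force: [-11.2, 1.9, -0.0] t 22.57 pos [0.4669 0.1251 0.0125] ytool [ 0.999 -0.052 -0.   ] xtool [-0.001 -0.003 -1.   ] F [-11.24   1.87  -0.04] w 0.0213
position: [0.4672, 0.125, 0.0116] ft_force: [-11.1, 3.0, -0.6] t 22.7 pos [0.4672 0.125  0.0116] ytool [ 0.999 -0.053  0.011] xtool [ 0.011 -0.004 -1.   ] F [-11.12   3.    -0.56] w 0.0212
```

```bash
python3 -m inch '[[10,[-2,9,0],[0,0,1]]]' | grep -E "pos|ft" | tr '\n' ' ';echo; python3 -m inch '[[10,[-2,9.5,0],[0,0,1]]]' | grep -E "pos|ft" | tr '\n' ' ';python3 look.py; python3 -m inch '[[10,[-2,10,0],[0,0,1]]]' | grep -E "pos|ft" | tr '\n' ' ';python3 look.py
```

```text
position: [0.4674, 0.1251, 0.0124] ft_force: [-12.4, 5.7, -0.3] 
position: [0.4674, 0.1251, 0.013] ft_force: [-13.6, 4.5, -2.3] t 22.95 pos [0.4674 0.1251 0.013 ] ytool [ 0.998 -0.058  0.005] xtool [ 0.005 -0.005 -1.   ] F [-13.6    4.49  -2.32] w 0.0212
position: [0.4675, 0.1252, 0.0135] ft_force: [-13.3, 4.0, -1.3] t 23.07 pos [0.4675 0.1252 0.0135] ytool [ 0.998 -0.06   0.001] xtool [ 0.    -0.005 -1.   ] F [-13.25   3.99  -1.31] w 0.022
```

```bash
python3 -m inch '[[10,[-1.5,11,0],[0,0,1]]]' | grep -E "pos|ft" | tr '\n' ' ';echo; python3 -m inch '[[10,[-1.5,11,0],[0,0,1]]]' | grep -E "pos|ft" | tr '\n' ' ';echo; python3 -m inch '[[10,[-1.5,12,0],[0,0,1]]]' | grep -E "pos|ft" | tr '\n' ' ';python3 look.py
```

```text
position: [0.4675, 0.1253, 0.0134] ft_force: [-15.6, 5.0, -0.1] 
position: [0.4675, 0.1254, 0.0132] ft_force: [-14.3, 4.0, 0.3] 
position: [0.4675, 0.1255, 0.013] ft_force: [-15.3, 4.4, 1.4] t 23.45 pos [0.4675 0.1255 0.013 ] ytool [ 0.997 -0.068 -0.021] xtool [-0.022 -0.007 -1.   ] F [-15.35   4.42   1.41] w 0.0211
```

```bash
python3 -m inch '[[10,[-2,12,0],[-0.5,0,2]]]' | grep -E "pos|ft" | tr '\n' ' ';echo; python3 -m inch '[[10,[-2,13,0],[-0.5,0,2]]]' | grep -E "pos|ft" | tr '\n' ' ';python3 look.py
```

```text
position: [0.468, 0.1253, 0.013] ft_force: [-15.8, 3.8, 0.2] 
position: [0.4684, 0.1253, 0.013] ft_force: [-16.9, 5.8, -0.2] t 23.7 pos [0.4684 0.1253 0.013 ] ytool [ 0.998 -0.056 -0.004] xtool [-0.004 -0.01  -1.   ] F [-16.92   5.81  -0.2 ] w 0.0213
```

```bash
python3 -m inch '[[10,[-2,13.5,0],[-0.5,0,2]]]' | grep -E "pos|ft" | tr '\n' ' ';python3 look.py
```

```text
position: [0.4685, 0.1252, 0.0128] ft_force: [-17.1, 4.4, -2.1] t 23.82 pos [0.4685 0.1252 0.0128] ytool [ 0.999 -0.05   0.002] xtool [ 0.002 -0.011 -1.   ] F [-17.09   4.4   -2.09] w 0.0215
```

The left side holds at 17–18 N, so it is probably already ahead of its easy position. I'll feel the right side instead.

```bash
python3 -m inch '[[10,[-2,-12,0],[0,0,0]],[10,[0,0,40],[0,0,0]],[10,[0,0,50],[0,0,0]],[10,[0,0,50],[0,0,0]],[10,[0,0,20],[0,0,0]],[10,[0,0,0],[0,0,0]]]' | grep -E "pos|ft" | tr '\n' ' ';python3 look.py
```

```text
position: [0.4578, -0.0408, 0.016] ft_force: [-4.5, -0.1, -2.3] t 24.57 pos [ 0.4578 -0.0408  0.016 ] ytool [ 0.999 -0.047  0.013] xtool [ 0.012 -0.014 -1.   ] F [-4.52 -0.07 -2.32] w 0.0213
```

```bash
python3 -m inch '[[10,[0,-4,-6],[0,0.8,-0.7]],[10,[0,0,0],[0,0,0]],[10,[0,2,0],[0,0,0]],[10,[0,2,0],[0,0,0]]]' | grep -E "pos|ft" | tr '\n' ' ';python3 look.py; python3 -m inch '[[10,[0,5,0],[0,0,1]],[10,[-1,7,0],[0,0,1]]]' | grep -E "pos|ft" | tr '\n' ' ';python3 look.py;python3 -m inch '[[10,[-1.5,9,0],[0,0,1]]]' | grep -E "pos|ft" | tr '\n' ' ';echo;python3 -m inch '[[10,[-1.5,10,0],[0,0,1]]]' | grep -E "pos|ft" | tr '\n' ' '; python3 look.py
```

```text
position: [0.4581, -0.0322, 0.0158] ft_force: [-5.8, -1.2, -2.1] t 25.07 pos [ 0.4581 -0.0322  0.0158] ytool [ 0.999 -0.044 -0.002] xtool [-0.002  0.002 -1.   ] F [-5.83 -1.16 -2.12] w 0.0213
position: [0.459, -0.0289, 0.0155] ft_force: [-12.6, -3.6, -1.8] t 25.32 pos [ 0.459  -0.0289  0.0155] ytool [ 0.999 -0.046  0.009] xtool [ 0.01   0.008 -1.   ] F [-12.59  -3.57  -1.78] w 0.0216
position: [0.4594, -0.0267, 0.0159] ft_force: [-14.7, -3.9, -3.6] 
position: [0.4596, -0.0243, 0.0162] ft_force: [-14.9, -4.4, -3.1] t 25.57 pos [ 0.4596 -0.0243  0.0162] ytool [ 0.999 -0.05   0.006] xtool [ 0.007  0.019 -1.   ] F [-14.92  -4.41  -3.06] w 0.0213
```

```bash
python3 -m inch '[[10,[-1,10,4],[0,0.8,0.7]]]' | grep -E "pos|ft" | tr '\n' ' ';echo;python3 -m inch '[[10,[-1,11,4],[0,0.8,0.7]]]' | grep -E "pos|ft" | tr '\n' ' '; python3 look.py
```

```text
position: [0.46, -0.0248, 0.0161] ft_force: [-12.0, 2.8, -0.2] 
position: [0.4614, -0.0254, 0.0159] ft_force: [-14.2, 0.5, 0.6] t 25.82 pos [ 0.4614 -0.0254  0.0159] ytool [ 0.999 -0.05  -0.009] xtool [-0.006  0.062 -0.998] F [-14.18   0.51   0.63] w 0.0215
```

```bash
python3 -m inch '[[10,[-1,11.5,4],[0,0.8,0.7]]]' | grep -E "pos|ft" | tr '\n' ' ';echo; python3 -m inch '[[10,[-1,12,4],[0,0.4,0.7]]]' | grep -E "pos|ft" | tr '\n' ' '; python3 look.py
```

```text
position: [0.4626, -0.0257, 0.0157] ft_force: [-15.9, -0.0, 2.3] 
position: [0.4637, -0.026, 0.0153] ft_force: [-18.1, -0.2, 3.2] t 26.07 pos [ 0.4637 -0.026   0.0153] ytool [ 0.998 -0.05  -0.027] xtool [-0.022  0.1   -0.995] F [-18.11  -0.22   3.19] w 0.0217
```

The right side moved about 4 mm at 14–18 N. I let a tilt build up through a wrong correction sign, so I'll back off and square the tool.

```bash
python3 -m inch '[[10,[-1,-7,7],[0,-5.7,1.3]],[10,[0,0,0],[0,0,0]]]' | grep -E "pos|ft" | tr '\n' ' ';python3 look.py
```

```text
position: [0.4563, -0.0326, 0.0156] ft_force: [0.8, 0.7, -3.0] t 26.32 pos [ 0.4563 -0.0326  0.0156] ytool [ 0.999 -0.05  -0.003] xtool [-0.004 -0.002 -1.   ] F [ 0.76  0.68 -3.03] w 0.0214
```

```bash
python3 -m inch '[[10,[0,3,0],[0,0,0]],[10,[0,3,0],[0,0,0]],[10,[0,5,1],[0,0,0.7]],[10,[-1,8,2],[0,-0.5,1]]]' | grep -E "pos|ft" | tr '\n' ' ';python3 look.py;python3 -m inch '[[10,[-1,10,2],[0,-0.5,1]]]' | grep -E "pos|ft" | tr '\n' ' ';echo;python3 -m inch '[[10,[-1,11,2],[0,-0.5,1]]]' | grep -E "pos|ft" | tr '\n' ' '; python3 look.py
```

```text
position: [0.4643, -0.033, 0.0152] ft_force: [-13.3, 2.9, 0.6] t 26.82 pos [ 0.4643 -0.033   0.0152] ytool [ 0.999 -0.053 -0.002] xtool [-0.002 -0.001 -1.   ] F [-13.35   2.86   0.6 ] w 0.0216
position: [0.4645, -0.0327, 0.0151] ft_force: [-15.9, 0.9, 1.5] 
position: [0.4645, -0.0325, 0.0148] ft_force: [-17.1, -1.4, 1.7] t 27.07 pos [ 0.4645 -0.0325  0.0148] ytool [ 0.998 -0.059 -0.012] xtool [-0.012 -0.006 -1.   ] F [-17.09  -1.38   1.74] w 0.0213
```

```bash
python3 -m inch '[[10,[-1,-12,0],[0,0,0]],[10,[0,0,-50],[-0.6,0,0.7]],[10,[0,0,-55],[0,0,0]],[10,[0,0,-50],[0,0,0]],[10,[0,0,0],[0,0,0]]]' | grep -E "pos|ft" | tr '\n' ' ';python3 look.py
```

```text
position: [0.4686, 0.1246, 0.0148] ft_force: [-2.2, 0.9, -2.6] t 27.7 pos [0.4686 0.1246 0.0148] ytool [ 0.998 -0.055  0.011] xtool [ 0.011 -0.005 -1.   ] F [-2.19  0.93 -2.59] w 0.0219
```

```bash
python3 -m inch '[[10,[0,5,0],[0,0,0]],[10,[-1,8,0],[0,0.2,1]],[10,[-1.5,10,0],[0,0.2,1]]]' | grep -E "pos|ft" | tr '\n' ' ';python3 look.py;python3 -m inch '[[10,[-1.5,11,0],[-0.3,0,1]]]' | grep -E "pos|ft" | tr '\n' ' ';echo;python3 -m inch '[[10,[-1.5,12,0],[-0.3,0,1.5]]]' | grep -E "pos|ft" | tr '\n' ' '; python3 look.py
```

```text
position: [0.4695, 0.1229, 0.0144] ft_force: [-14.1, 5.5, -1.5] t 28.07 pos [0.4695 0.1229 0.0144] ytool [ 0.998 -0.062 -0.003] xtool [-0.003  0.002 -1.   ] F [-14.08   5.47  -1.53] w 0.0214
position: [0.4696, 0.1218, 0.0143] ft_force: [-13.8, 5.6, -1.5] 
position: [0.4701, 0.1207, 0.0139] ft_force: [-14.5, 6.0, -2.0] t 28.32 pos [0.4701 0.1207 0.0139] ytool [ 0.998 -0.06  -0.008] xtool [-0.008  0.002 -1.   ] F [-14.52   6.01  -1.99] w 0.0212
```

```bash
python3 -m inch '[[10,[-1.5,12,-3],[-0.3,0,1.5]]]' | grep -E "pos|ft" | tr '\n' ' ';echo;python3 -m inch '[[10,[-1.5,12,-3],[0,0,1.5]]]' | grep -E "pos|ft" | tr '\n' ' '; echo;python3 -m inch '[[10,[-1.5,12.5,-3],[0,0,1.5]]]' | grep -E "pos|ft" | tr '\n' ' '; python3 look.py
```

```text
position: [0.4721, 0.1218, 0.0137] ft_force: [-10.9, -1.4, -2.3] 
position: [0.4738, 0.1227, 0.0134] ft_force: [-12.0, -0.8, -3.7] 
position: [0.4751, 0.1235, 0.013] ft_force: [-14.9, 0.8, -1.5] t 28.7 pos [0.4751 0.1235 0.013 ] ytool [ 0.998 -0.068  0.002] xtool [ 0.001 -0.002 -1.   ] F [-14.89   0.78  -1.53] w 0.0215
```

```bash
python3 -m inch '[[10,[-2,12,-1],[-1,0,1.2]]]' | grep -E "pos|ft" | tr '\n' ' ';echo;python3 -m inch '[[10,[-2,12,-2],[-0.5,0,1.2]]]' | grep -E "pos|ft" | tr '\n' ' '; echo;python3 -m inch '[[10,[-2,12,-1],[0,0,1.2]]]' | grep -E "pos|ft" | tr '\n' ' '; python3 look.py
```

```text
position: [0.4747, 0.1228, 0.0131] ft_force: [-15.6, 5.7, -1.4] 
position: [0.4747, 0.123, 0.0132] ft_force: [-14.2, -1.9, -0.2] 
position: [0.4746, 0.1227, 0.0133] ft_force: [-14.7, 6.2, 0.1] t 29.07 pos [0.4746 0.1227 0.0133] ytool [ 0.998 -0.058 -0.015] xtool [-0.015 -0.003 -1.   ] F [-14.7    6.19   0.06] w 0.0216
```

```bash
python3 -m inch '[[10,[-1,-14,0],[0,0,0]],[10,[0,0,50],[-0.6,0,0.5]],[10,[0,0,55],[0,0,0]],[10,[0,0,45],[0,0,0]],[10,[0,0,0],[0,0,0]]]' | grep -E "pos|ft" | tr '\n' ' ';python3 look.py
```

```text
position: [0.458, -0.0378, 0.0147] ft_force: [0.8, -0.1, -3.5] t 29.7 pos [ 0.458  -0.0378  0.0147] ytool [ 0.999 -0.053  0.004] xtool [ 0.004 -0.005 -1.   ] F [ 0.76 -0.14 -3.53] w 0.0216
```

```bash
python3 -m inch '[[10,[0,3,-4],[0,0,0]],[10,[0,3,0],[0,0,0]],[10,[0,5,1],[0,0,0.5]],[10,[-1,8,1],[0,0,1]],[10,[-1,10,1],[0,0,1]]]' | grep -E "pos|ft" | tr '\n' ' ';python3 look.py;python3 -m inch '[[10,[-1,11,2],[0,0,1]]]' | grep -E "pos|ft" | tr '\n' ' ';echo;python3 -m inch '[[10,[-1,11.5,3],[0,-0.5,1]]]' | grep -E "pos|ft" | tr '\n' ' '; python3 look.py
```

```text
position: [0.4658, -0.0301, 0.0142] ft_force: [-14.5, -3.8, -2.2] t 30.32 pos [ 0.4658 -0.0301  0.0142] ytool [ 0.999 -0.055  0.001] xtool [ 0.001  0.007 -1.   ] F [-14.49  -3.82  -2.23] w 0.0214
position: [0.4658, -0.0287, 0.0138] ft_force: [-15.6, -3.3, -0.7] 
position: [0.4659, -0.0285, 0.0134] ft_force: [-15.0, -3.6, 0.0] t 30.57 pos [ 0.4659 -0.0285  0.0134] ytool [ 0.998 -0.055 -0.01 ] xtool [-0.01  0.01 -1.  ] F [-14.97  -3.61   0.04] w 0.0215
```

```bash
python3 -m inch '[[10,[-1.5,12,5],[0,-0.5,1.5]]]' | grep -E "pos|ft" | tr '\n' ' ';echo;python3 -m inch '[[10,[-1.5,12,4],[0,-0.5,1.5]]]' | grep -E "pos|ft" | tr '\n' ' ';echo; python3 -m inch '[[10,[-1.5,12,3],[0,0,1.5]]]' | grep -E "pos|ft" | tr '\n' ' '; python3 look.py
```

```text
position: [0.4669, -0.0299, 0.0134] ft_force: [-12.2, 2.2, -1.4] 
position: [0.4675, -0.03, 0.0133] ft_force: [-13.2, -1.2, -1.2] 
position: [0.4677, -0.0293, 0.0132] ft_force: [-16.0, -4.2, -1.1] t 30.95 pos [ 0.4677 -0.0293  0.0132] ytool [ 0.999 -0.055 -0.002] xtool [-0.001  0.011 -1.   ] F [-16.04  -4.22  -1.05] w 0.0212
```

```bash
python3 -m inch '[[10,[-1.5,12,6],[0,-0.6,1.3]]]' | grep -E "pos|ft" | tr '\n' ' ';echo;python3 -m inch '[[10,[-1.5,12,5],[0,-0.5,1.3]]]' | grep -E "pos|ft" | tr '\n' ' ';echo; python3 -m inch '[[10,[-1.5,12,5],[0,0,1.3]]]' | grep -E "pos|ft" | tr '\n' ' ';echo; python3 -m inch '[[10,[-1.5,12,5],[0,0,1.3]]]' | grep -E "pos|ft" | tr '\n' ' '; python3 look.py
```

```text
position: [0.4682, -0.0311, 0.0131] ft_force: [-11.9, 4.2, -1.3] 
position: [0.4687, -0.0316, 0.013] ft_force: [-12.8, 5.2, -2.4] 
position: [0.469, -0.0317, 0.0129] ft_force: [-13.5, 3.6, -0.9] 
position: [0.4692, -0.0318, 0.0127] ft_force: [-14.1, 2.8, -0.5] t 31.45 pos [ 0.4692 -0.0318  0.0127] ytool [ 0.999 -0.05  -0.006] xtool [-0.005  0.02  -1.   ] F [-14.11   2.83  -0.52] w 0.0216
```

```bash
python3 -m inch '[[10,[-2,13,3],[0,-1.1,1.3]]]' | grep -E "pos|ft" | tr '\n' ' ';echo;python3 -m inch '[[10,[-2,13.5,3],[0,-0.5,1.5]]]' | grep -E "pos|ft" | tr '\n' ' ';echo; python3 -m inch '[[10,[-2,14,3],[0,0,1.5]]]' | grep -E "pos|ft" | tr '\n' ' ';python3 look.py
```

```text
position: [0.4698, -0.0312, 0.013] ft_force: [-17.1, -4.8, -1.4] 
position: [0.4699, -0.0304, 0.0131] ft_force: [-18.1, -6.1, -2.1] 
position: [0.4699, -0.0294, 0.0131] ft_force: [-18.8, -5.8, -1.0] t 31.82 pos [ 0.4699 -0.0294  0.0131] ytool [ 0.999 -0.051 -0.013] xtool [-0.013  0.011 -1.   ] F [-18.78  -5.78  -1.03] w 0.0215
```

```bash
python3 -m inch '[[10,[-2,-14,0],[0,-0.6,0.6]],[10,[0,0,-50],[-0.3,0,0]],[10,[0,0,-55],[0,0,0]],[10,[0,0,-50],[0,0,0]],[10,[0,0,0],[0,0,0]],[10,[0,3,0],[0,0,0]]]' | grep -E "pos|ft" | tr '\n' ' ';python3 look.py
```

```text
position: [0.4655, 0.1356, 0.0147] ft_force: [-0.6, -0.7, -2.2] t 32.58 pos [0.4655 0.1356 0.0147] ytool [ 0.999 -0.036 -0.001] xtool [-0.001  0.001 -1.   ] F [-0.62 -0.71 -2.16] w 0.0217
```

```bash
python3 -m inch '[[10,[0,6,7],[0,0,0]],[10,[0,3,0],[0,0,0]],[10,[0,3,-1],[0,0,0]],[10,[0,6,-1],[0,0,0.7]],[10,[-1,9,-2],[0,0,1]]]' | grep -E "pos|ft" | tr '\n' ' ';python3 look.py;python3 -m inch '[[10,[-1.5,11,-3],[0,0,1]]]' | grep -E "pos|ft" | tr '\n' ' ';echo;python3 -m inch '[[10,[-1.5,12,-3],[0,0,1]]]' | grep -E "pos|ft" | tr '\n' ' '; python3 look.py
```

```text
position: [0.4756, 0.1277, 0.0134] ft_force: [-10.3, -1.3, 0.4] t 33.2 pos [0.4756 0.1277 0.0134] ytool [ 0.999 -0.048 -0.01 ] xtool [-0.01 -0.   -1.  ] F [-10.28  -1.3    0.4 ] w 0.0213
position: [0.4779, 0.1291, 0.0136] ft_force: [-11.2, -2.4, -1.2] 
position: [0.4801, 0.1303, 0.0136] ft_force: [-12.9, -1.9, -0.1] t 33.45 pos [0.4801 0.1303 0.0136] ytool [ 0.998 -0.055 -0.015] xtool [-0.015 -0.003 -1.   ] F [-12.87  -1.94  -0.11] w 0.0218
```

```bash
python3 -m inch '[[10,[-1.5,11,-1],[-0.5,0,1.5]]]' | grep -E "pos|ft" | tr '\n' ' ';echo;python3 -m inch '[[10,[-1.5,11,-1],[0,0,1.5]]]' | grep -E "pos|ft" | tr '\n' ' ';echo;python3 -m inch '[[10,[-1.5,12,-2],[0,0,1.5]]]' | grep -E "pos|ft" | tr '\n' ' '; python3 look.py
```

```text
position: [0.4805, 0.1302, 0.0135] ft_force: [-14.4, 2.6, 0.7] 
position: [0.4807, 0.1302, 0.0133] ft_force: [-13.0, 3.3, -0.2] 
position: [0.4813, 0.1307, 0.013] ft_force: [-13.6, -1.6, 0.5] t 33.83 pos [0.4813 0.1307 0.013 ] ytool [ 0.998 -0.06  -0.005] xtool [-0.005 -0.008 -1.   ] F [-13.59  -1.57   0.47] w 0.0215
```

Now the right side again, then I'll measure.

```bash
python3 -m inch '[[10,[-1.5,12,-2],[-0.5,0,1.5]]]' | grep -E "pos|ft" | tr '\n' ' ';python3 -m inch '[[10,[-1,-14,0],[0,0.5,0.2]],[10,[0,0,50],[-0.6,0,0]],[10,[0,0,55],[-0.5,0,0]],[10,[0,0,48],[0,0,0]],[10,[0,0,0],[0,0,0]]]' | grep -E "pos|ft" | tr '\n' ' ';python3 look.py
```

```text
position: [0.4819, 0.1309, 0.0127] ft_force: [-13.5, -2.1, -0.2] position: [0.4638, -0.0288, 0.0137] ft_force: [0.7, -0.1, -1.8] t 34.58 pos [ 0.4638 -0.0288  0.0137] ytool [ 0.999 -0.037  0.008] xtool [ 0.008 -0.004 -1.   ] F [ 0.75 -0.08 -1.78] w 0.0217
```

```bash
python3 -m inch '[[10,[0,4,4],[0,0,0]],[10,[0,3,1],[0,0,0]],[10,[-1,6,2],[0,0,0.5]],[10,[-1,9,3],[0,0,1]],[10,[-1,11,3],[0,-0.4,1]]]' | grep -E "pos|ft" | tr '\n' ' ';python3 look.py;python3 -m inch '[[10,[-1.5,12,3],[0,-0.3,1]]]' | grep -E "pos|ft" | tr '\n' ' ';echo;python3 -m inch '[[10,[-1.5,12,3],[0,-0.3,1.3]]]' | grep -E "pos|ft" | tr '\n' ' '; python3 look.py
```

```text
position: [0.4722, -0.0338, 0.0139] ft_force: [-14.4, -4.7, -0.5] t 35.2 pos [ 0.4722 -0.0338  0.0139] ytool [ 0.999 -0.041 -0.001] xtool [-0.     0.004 -1.   ] F [-14.44  -4.7   -0.48] w 0.0212
position: [0.473, -0.0334, 0.014] ft_force: [-16.8, -3.4, -0.7] 
position: [0.4733, -0.033, 0.0139] ft_force: [-16.8, -3.6, -1.0] t 35.45 pos [ 0.4733 -0.033   0.0139] ytool [ 0.999 -0.043 -0.008] xtool [-0.008  0.006 -1.   ] F [-16.77  -3.59  -0.99] w 0.0217
```

```bash
python3 -m inch '[[10,[-1.5,12.5,6],[0,-0.5,1.3]]]' | grep -E "pos|ft" | tr '\n' ' ';echo;python3 -m inch '[[10,[-1.5,13,5],[0,-0.3,1.3]]]' | grep -E "pos|ft" | tr '\n' ' ';python3 -c "
from tri import *
im=imaging.camera('scene'); cv2.imwrite('pics/scene6.png',im[:,:,::-1])
a=im[240:390,255:435,::-1]; cv2.imwrite('pics/c6.png',cv2.resize(a,(720,600),interpolation=cv2.INTER_CUBIC))"; python3 look.py
```

```text
position: [0.4728, -0.0342, 0.0136] ft_force: [-14.3, 5.5, -0.5] 
position: [0.4728, -0.0342, 0.0132] ft_force: [-17.0, 2.9, 0.6] t 35.75 pos [ 0.4728 -0.0342  0.0132] ytool [ 0.999 -0.043 -0.017] xtool [-0.016  0.008 -1.   ] F [-14.67   3.24   0.71] w 0.0212
```

View pics/c6.png

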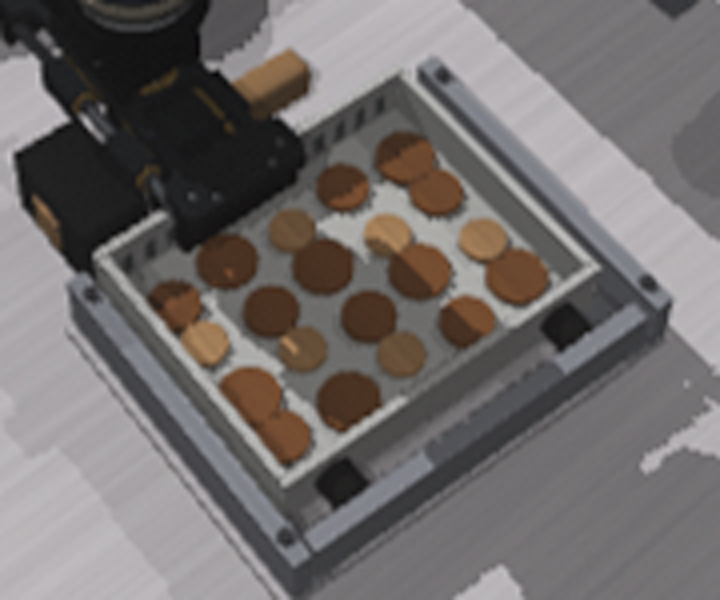

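```bash
python3 -c "
from tri import *
f=lambda u,v,z: atz('scene',(255+u/4,240+v/4),z)[:2]
d=np.array([np.cos(np.radians(-2.6)),np.sin(np.radians(-2.6))])
A=dict(FL=(385,50),FR=(82,238),RR=(268,462),RL=(580,245));B=dict(FL=(405,72),FR=(98,258),RR=(285,486),RL=(600,268))
for k in A: print(k,np.round(1000*(f(*B[k],.054)-f(*A[k],.054))@d,1))
rf=(f(437,57,.05)+f(72,288,.05))/2
for k in ('FL','FR'): print(k,'ahead of runner ends mm',np.round(1000*(f(*B[k],.054)-rf)@d,1))
for n in ('scene','side'):
  if n=='side': imaging.camera(n)
  for t in ('tray_left','tray_right','home_left','home_right'):
    for r in imaging.tip_of(n,t)[:1]: print(n,t,round(r['confidence'],2),np.round(r['pixel'],1),np.round(atz(n,r['pixel'],.034)[:2],4))
# ncc tracking of tray rear-rim corners
a=cv2.imread('pics/scene3.png',0);b=cv2.imread('pics/scene6.png',0)
for nm,(u,v) in A.items():
  x,y=int(255+u/4),int(240+v/4); T=a[y-7:y+8,x-7:x+8]
  S=b[y-12:y+22,x-12:x+22]
  m=cv2.matchTemplate(S,T,cv2.TM_CCOEFF_NORMED);_,s,_,l=cv2.minMaxLoc(m); p=np.array([x,y])+np.array(l)-5
  print(nm,round(s,2),p-[x,y],np.round(1000*(atz('scene',p,.054)-atz('scene',(x,y),.054))[:2]@d,1))
"
```

```text
FL 18.9
FR 15.5
RR 15.3
RL 16.9
FL ahead of runner ends mm -0.9
FR ahead of runner ends mm -4.5
scene tray_left 0.84 [342.2 268.2] [0.5201 0.0735]
scene tray_right 0.63 [285.1 303.3] [ 0.5112 -0.0827]
scene home_left 0.73 [346.1 262.4] [0.5135 0.0911]
scene home_right 0.71 [286.7 302.3] [ 0.5114 -0.0785]
side tray_left 0.75 [291.6 246.5] [0.5217 0.0871]
side tray_right 0.94 [346.7 227. ] [ 0.5037 -0.0737]
side home_left 0.82 [298.9 246.3] [0.5112 0.0744]
side home_right 0.55 [346.6 223.4] [ 0.5171 -0.0874]
FL 0.86 [14  2] 23.7
FR 0.51 [-2 14] 26.1
RR 0.92 [4 6] 15.1
RL 0.87 [5 5] 15.6
```

```bash
python3 -m inch '[[10,[-1,-14,0],[0,-0.4,0.9]],[10,[0,0,-50],[-0.3,0,0]],[10,[0,0,-55],[0,0,0]],[10,[0,0,-50],[0,0,0]],[10,[0,0,0],[0,0,0]]]' | grep -E "pos|ft" | tr '\n' ' ';python3 look.py
```

```text
position: [0.4665, 0.1303, 0.0144] ft_force: [0.6, -0.4, -3.1] t 36.83 pos [0.4665 0.1303 0.0144] ytool [ 1.    -0.029  0.007] xtool [ 0.007  0.001 -1.   ] F [ 0.61 -0.4  -3.13] w 0.0212
```

```bash
python3 -m inch '[[10,[0,9,2],[0.5,0,0]],[10,[0,4,0],[0.3,0,0]],[10,[0,4,0],[0,0,0]],[10,[-1,6,-1],[0,0,0.7]],[10,[-1,9,-2],[0,0,1]]]' | grep -E "pos|ft" | tr '\n' ' ';python3 look.py;python3 -m inch '[[10,[-1.5,11,-2],[0,0,1]]]' | grep -E "pos|ft" | tr '\n' ' ';echo;python3 -m inch '[[10,[-1.5,12,-2],[0,0,1]]]' | grep -E "pos|ft" | tr '\n' ' ';  python3 look.py;
```

```text
position: [0.4818, 0.1281, 0.0139] ft_force: [-13.1, -1.3, 0.1] t 37.45 pos [0.4818 0.1281 0.0139] ytool [ 0.999 -0.053 -0.003] xtool [-0.003 -0.    -1.   ] F [-13.09  -1.26   0.09] w 0.0218
position: [0.4822, 0.1284, 0.0138] ft_force: [-13.4, 0.8, 0.1] 
position: [0.4823, 0.1286, 0.0136] ft_force: [-15.4, 0.6, 1.7] t 37.7 pos [0.4823 0.1286 0.0136] ytool [ 0.998 -0.063 -0.016] xtool [-0.017 -0.002 -1.   ] F [-15.44   0.59   1.7 ] w 0.0215
```

```bash
python3 -m inch '[[10,[-1.5,12.5,-3],[-0.5,0,1.8]]]' | grep -E "pos|ft" | tr '\n' ' ';echo;python3 -m inch '[[10,[-1.5,13,-2],[0,0,1.5]]]' | grep -E "pos|ft" | tr '\n' ' ';echo;python3 -m inch '[[10,[-1.5,13.5,-3],[0,0,1.5]]]' | grep -E "pos|ft" | tr '\n' ' ';  python3 look.py;
```

```text
position: [0.4825, 0.1292, 0.0131] ft_force: [-15.0, -4.7, -0.2] 
position: [0.4825, 0.1292, 0.0125] ft_force: [-16.0, 1.6, 1.5] 
position: [0.4828, 0.1297, 0.0119] ft_force: [-15.4, -3.1, 1.5] t 38.08 pos [0.4828 0.1297 0.0119] ytool [ 0.997 -0.07  -0.015] xtool [-0.015 -0.01  -1.   ] F [-15.43  -3.12   1.48] w 0.0212
```

```bash
python3 -m inch '[[10,[-3,14,0],[-1,0.4,1.8]]]' | grep -E "pos|ft" | tr '\n' ' ';echo;python3 -m inch '[[10,[-2,14.5,0],[-0.5,0,1.5]]]' | grep -E "pos|ft" | tr '\n' ' ';echo;python3 -m inch '[[10,[-2,15,0],[-0.5,0,1.5]]]' | grep -E "pos|ft" | tr '\n' ' ';  python3 look.py;
```

```text
position: [0.4822, 0.1284, 0.0126] ft_force: [-18.5, 6.3, 0.5] 
position: [0.4819, 0.1275, 0.0123] ft_force: [-16.8, 7.1, -0.5] 
position: [0.4817, 0.1267, 0.0119] ft_force: [-17.7, 6.3, 0.7] t 38.45 pos [0.4817 0.1267 0.0119] ytool [ 0.998 -0.051 -0.024] xtool [-0.024 -0.004 -1.   ] F [-17.7    6.29   0.72] w 0.0218
```

Left is firm at about 18.5 N with no movement. Now the right side again.

```bash
python3 -m inch '[[10,[-2,-14,0],[-0.3,0.3,1.3]],[10,[0,0,50],[-0.3,0,0]],[10,[0,0,55],[-0.3,0,0]],[10,[0,0,48],[0,0,0]],[10,[0,0,0],[0,0,0]]]' | grep -E "pos|ft" | tr '\n' ' ';python3 look.py
```

```text
position: [0.4613, -0.0344, 0.0136] ft_force: [0.1, 0.1, -3.4] t 39.08 pos [ 0.4613 -0.0344  0.0136] ytool [ 0.999 -0.04   0.001] xtool [ 0.001 -0.002 -1.   ] F [ 0.09  0.08 -3.37] w 0.0218
```

```bash
python3 -m inch '[[10,[0,6,0],[0,0,0]],[10,[0,4,0],[0,0,0]],[10,[0,3,0],[0,0,0]],[10,[-1,6,2],[0,0,0.5]],[10,[-1,9,2],[0,0,1]],[10,[-1,11,3],[0,-0.3,1]]]' | grep -E "pos|ft" | tr '\n' ' ';python3 look.py;python3 -m inch '[[10,[-1.5,13,3],[0,-0.3,1.2]]]' | grep -E "pos|ft" | tr '\n' ' ';echo;python3 -m inch '[[10,[-1.5,13.5,3],[0,-0.3,1.3]]]' | grep -E "pos|ft" | tr '\n' ' '; python3 look.py
```

```text
position: [0.4732, -0.0327, 0.0131] ft_force: [-16.2, -4.0, 1.0] t 39.83 pos [ 0.4732 -0.0327  0.0131] ytool [ 0.999 -0.043 -0.015] xtool [-0.015  0.009 -1.   ] F [-16.18  -3.95   1.01] w 0.0214
position: [0.4732, -0.0321, 0.0129] ft_force: [-18.3, -4.3, 0.6] 
position: [0.4732, -0.0314, 0.0126] ft_force: [-18.5, -4.6, 0.2] t 40.08 pos [ 0.4732 -0.0314  0.0126] ytool [ 0.999 -0.046 -0.027] xtool [-0.026  0.013 -1.   ] F [-18.46  -4.65   0.24] w 0.0214
```

Both sides now resist more than 18.5 N with no motion, after about 16 mm of travel on the left and 15 mm on the right, so they are on the buffers. I'll take the mallet back.

```bash
python3 -m inch '[[10,[0,-16,0],[0,-0.6,1.3]],[10,[0,-6,0],[0,0,0]],[10,[-40,0,0],[0,0,0]],[10,[-40,0,0],[0,0,0]],[10,[-15,0,0],[0,0,0]],[10,[0,0,-40],[0,0,0]],[10,[0,0,-45],[0,0,0]],[10,[0,0,-45],[0,0,0]],[10,[0,0,-45],[0,0,0]],[10,[0,0,-45],[0,0,0]],[10,[0,0,0],[0,0,0]]]' | grep -E "pos|ft" | tr '\n' ' ';python3 look.py
```

```text
position: [0.4756, 0.202, 0.1149] ft_force: [0.1, -0.2, -2.0] t 41.45 pos [0.4756 0.202  0.1149] ytool [ 0.999 -0.034  0.025] xtool [ 0.025  0.002 -1.   ] F [ 0.12 -0.22 -2.04] w 0.0209
```

```bash
python3 -m inch '[[10,[0,-3,-40],[0,0,-1.4]],[10,[0,-3,-45],[0,0,0]],[10,[0,0,-45],[0,0,0]],[10,[0,0,-25],[0,0,0]],[10,[0,0,0],[0,0,0]]]' | grep -E "pos|ft" | tr '\n' ' ';  python3 -m inch '[[10,[0,0,0],[-10.5,0,0]],[10,[0,0,0],[-10.5,0,0]],[10,[0,0,0],[-10.5,0,0]],[10,[0,0,0],[-10.5,0,0]],[10,[0,0,0],[-10.5,0,0]],[10,[0,0,0],[-10.5,0,0]],[10,[0,0,0],[-10.5,0,0]],[10,[0,0,0],[-10.5,0,0]],[10,[0,0,0],[0,0,0]]]' | grep -E "pos|ft" | tr '\n' ' '; python3 look.py; python3 see.py 7 | grep mat; python3 -c "
import cv2
a=cv2.imread('pics/scene7.png')[240:390,255:435]; a=cv2.resize(a,(480,400),interpolation=cv2.INTER_CUBIC)
b=cv2.resize(cv2.imread('pics/wrist7.png'),(320,400));cv2.imwrite('pics/c7.png',cv2.hconcat([a,b]))"
```

```text
position: [0.4791, 0.3618, 0.1161] ft_force: [-0.2, -0.6, -2.3] position: [0.4803, 0.3479, 0.115] ft_force: [1.0, -0.2, -1.6] t 43.2 pos [0.4803 0.3479 0.115 ] ytool [ 0.104  0.995 -0.004] xtool [ 0.002 -0.004 -1.   ] F [ 0.95 -0.22 -1.63] w 0.0214
scene mat 0.95 [411.8 207.7] [0.4732 0.3522 0.    ]
scene mat 0.41 [422.9 173.7] [0.4057 0.4637 0.    ]
side mat 0.94 [205.1 312.5] [0.4848 0.3434 0.    ]
```

View pics/c7.png

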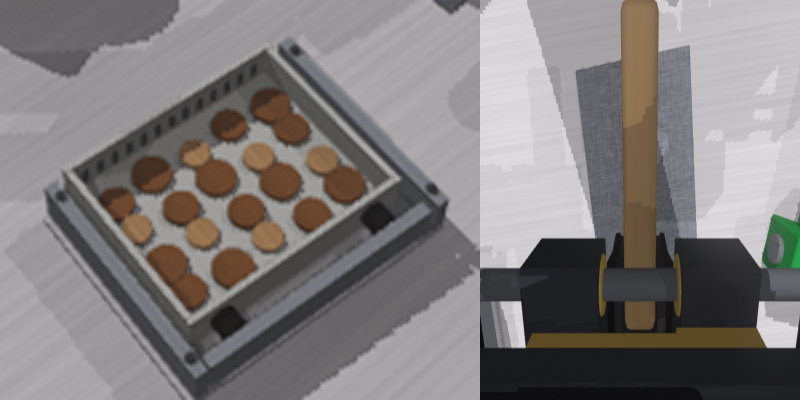

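The tray sits evenly against both buffers, at (228,322) and (378,218) in the crop. The mallet is above the mat, so I'll lower it.

```bash
python3 -m inch '[[10,[0,8,-9],[0,0,0]],[10,[35,0,0],[0,0,0]],[10,[35,0,0],[0,0,0]],[10,[15,0,0],[0,0,0]],[10,[0,0,0],[0,0,0]]]' | grep -E "pos|ft" | tr '\n' ' '; python3 look.py
```

```text
position: [0.4717, 0.3615, 0.0295] ft_force: [-0.3, -0.2, -2.8] t 45.17 pos [0.4717 0.3615 0.0295] ytool [0.1   0.995 0.   ] xtool [ 0.006 -0.001 -1.   ] F [-0.33 -0.17 -2.85] w 0.0215
```

```bash
python3 -m inch '[[10,[8,-3,0],[0,0.3,0]],[10,[4,0,0],[0,0,0]],[10,[0,0,0],[0,0,0]]]' | grep -E "pos|ft" | tr '\n' ' ';echo; for i in 1 2 3; do python3 -m inch '[[10,[2,0,0],[0,0,0]],[10,[0,0,0],[0,0,0]]]' | grep -E "pos|ft" | tr '\n' ' ';echo; done; python3 look.py
```

```text
position: [0.4731, 0.3594, 0.0192] ft_force: [0.2, 0.4, -3.6] 
position: [0.4738, 0.3596, 0.018] ft_force: [-0.5, 0.4, -2.6] 
position: [0.474, 0.3597, 0.0161] ft_force: [-0.7, 0.6, -1.9] 
position: [0.4739, 0.3597, 0.0139] ft_force: [0.6, 0.2, -2.3] 
t 46.3 pos [0.4739 0.3597 0.0139] ytool [0.101 0.995 0.004] xtool [ 0.007  0.003 -1.   ] F [ 0.55  0.16 -2.29] w 0.0214
```

```bash
for i in 1 2 3; do python3 -m inch '[[10,[1.5,0,0],[0,0,0]],[10,[0,0,0],[0,0,0]]]' | grep -E "pos|ft" | tr '\n' ' ';echo; done
```

```text
position: [0.4739, 0.3597, 0.0123] ft_force: [-0.6, -0.3, -2.4] 
position: [0.4741, 0.3599, 0.0115] ft_force: [0.3, -0.7, -1.5] 
position: [0.4741, 0.3599, 0.0115] ft_force: [0.6, -0.5, -2.6]
```

```bash
python3 -m inch '[[10,[2,0,0],[0,0,0]],[10,[0,0,0],[0,0,0]]]' | grep -E "pos|ft" | tr '\n' ' ';echo; python3 -m inch '[[55,[0,0,0],[0,0,0]],[55,[0,0,0],[0,0,0]],[55,[0,0,0],[0,0,0]],[55,[0,0,0],[0,0,0]],[55,[0,0,0],[0,0,0]],[55,[-20,0,0],[0,0,0]],[55,[-40,0,0],[0,0,0]],[55,[-40,0,0],[0,0,0]],[55,[-40,0,0],[0,0,0]],[55,[0,0,0],[0,0,0]]]' | grep -E "pos|ft|grip" | tr '\n' ' '; python3 see.py 8 | grep -E "mallet|mat|tray"; python3 -c "
import cv2
a=cv2.imread('pics/side8.png')[180:420,100:420]; a=cv2.resize(a,(480,360))
b=cv2.resize(cv2.imread('pics/wrist8.png'),(320,360));cv2.imwrite('pics/c8.png',cv2.hconcat([a,b]))"; python3 look.py
```

```text
position: [0.4741, 0.3601, 0.0115] ft_force: [0.1, -0.5, -2.2] 
position: [0.4745, 0.3604, 0.16] ft_force: [-0.1, -0.4, 1.0] grip_width: 0.0549 scene mallet_head 0.95 [326.  159.3] [0.2189 0.2781 0.03  ]
scene mallet_head 0.75 [488.1 177.8] [0.5435 0.5576 0.03  ]
scene mallet_grip 0.69 [416.  199.4] [0.4767 0.3582 0.03  ]
scene mallet_grip 0.61 [338.8 155.4] [0.2295 0.3145 0.03  ]
scene mat 0.82 [411.4 209.7] [0.4773 0.3465 0.    ]
scene tray_left 0.95 [345.3 265.3] [0.5185 0.0843 0.034 ]
scene tray_right 0.95 [286.7 301.5] [ 0.5098 -0.0773  0.034 ]
scene tray_right 0.53 [384.1 294.8] [0.6327 0.0971 0.034 ]
side mallet_head 0.92 [328. 351.] [0.2169 0.2736 0.03  ]
side mallet_head 0.78 [ 82.6 333.7] [0.5409 0.5537 0.03  ]
side mallet_grip 0.65 [302.  356.2] [0.2371 0.3142 0.03  ]
side mallet_grip 0.59 [ 85.  350.1] [0.4956 0.5685 0.03  ]
side mat 0.62 [205.2 313.1] [0.483  0.3444 0.    ]
side tray_left 0.71 [291.5 242.8] [0.5348 0.0759 0.034 ]
side tray_right 0.68 [200.7 305.5] [0.4677 0.3605 0.034 ]
side tray_right 0.56 [344.4 225.2] [ 0.5141 -0.0765  0.034 ]
wrist mallet_head 0.72 [321.  289.2] [0.5163 0.3554 0.03  ]
wrist mallet_grip 0.73 [612.5 239. ] [0.4994 0.5635 0.03  ]
wrist mat 0.76 [311.6 224.2] [0.4745 0.3525 0.    ]
t 49.9 pos [0.4721 0.3591 0.155 ] ytool [0.1   0.995 0.003] xtool [ 0.005  0.002 -1.   ] F [ 0.61 -0.25  0.23] w 0.0551
```

View pics/c8.png

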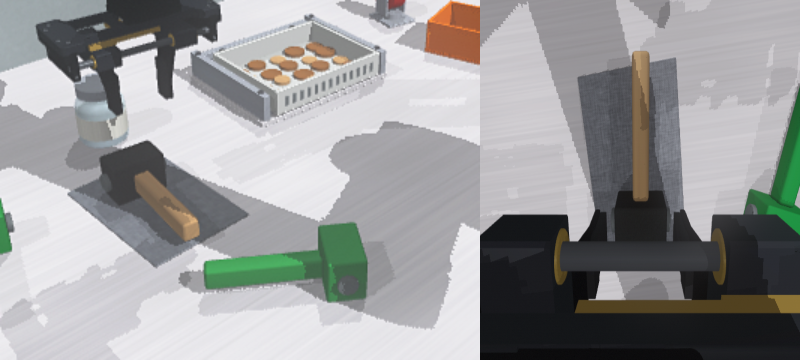

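```bash
python3 -c "
from h import *
d=np.array([np.cos(np.radians(-2.6)),np.sin(np.radians(-2.6))])
A=dict(FL=(385,50),FR=(82,238),RR=(268,462),RL=(580,245))
a=cv2.imread('pics/scene3.png',0);b=cv2.imread('pics/scene8.png',0)
for nm,(u,v) in A.items():
  x,y=int(255+u/4),int(240+v/4); T=cv2.resize(a[y-6:y+7,x-6:x+7],None,fx=4,fy=4,interpolation=2); S=cv2.resize(b[y-9:y+18,x-9:x+18],None,fx=4,fy=4,interpolation=2)
  m=cv2.matchTemplate(S,T,cv2.TM_CCOEFF_NORMED);_,s,_,l=cv2.minMaxLoc(m); p=np.array([x,y])+np.array(l)/4-3
  print(nm,round(s,2),p-[x,y],np.round(1000*(atz('scene',p,.054)-atz('scene',(x,y),.054))[:2]@d,1))
"
```

```text
FL 0.88 [3. 7.] 19.5
FR 0.95 [4.   4.75] 15.0
RR 0.99 [4.5  5.75] 15.2
RL 0.91 [5. 5.] 15.6
```

```bash
python3 -c "
from rig import robot
print(robot.hand_in())"
```

```text
the job is handed in; nothing more can be done
None
```

I walked the tray in with five alternating presses after the first feel on each side, then put the mallet back on its mat and handed the job in at about 50 s. No verdict is reported.

**Grip:** My first grip on the mallet was too shallow, because I lifted before the jaws had fully closed. I set the mallet down on the free table in front of the dock and re-gripped it before touching the tray.

**Tapping:** These were slow, force-limited presses rather than sharp taps. The highest force reading was about 19.6 N, against the 23 N limit. Forces are only read at intervals, so I can't rule out a brief higher peak between readings.

**Tray home:** By the arm's position the left side went in about 16 mm and the right about 15 mm. At the end each side took more than 18 N without moving, so I judge both to be on the buffers.
- **Camera, tray corners:** three of the four tracked corners moved 15.0–15.6 mm; the front left corner gave 19.5 mm on a weaker match.
- **Camera, detected points:** the networks' tray and home points mostly agree to within about 2 mm, though some side-camera readings are further off. That is too coarse to confirm the 2.5 mm tolerance, so being home rests mainly on the force check.

**Mallet:** The last pictures show it standing flat on its head on the mat with the gripper open and clear above it. By sight the caster and bin, and the parts of the jar and the green mallets in view, look unmoved; I didn't measure their positions again.

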